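Pot up tulip bulbs on glass marbles

ROBOT

A 6-joint arm with a two-finger parallel gripper is mounted at the origin on the work surface. World frame = base frame: x ahead of the robot, y to its left, z up, the work surface at z = 0. Lengths are in m, angles in rad, forces in N, time in s.
With the tool pointing down it reaches from about 0.275 to 0.75 m from the base axis. Payload 10.2 kg.
Tool frame: the origin (TCP) lies at the very end of the fingers, on their centre line; the grasp point (between the pads) lies 19 mm behind it (ctrl.pinch_z is the z of the grasp point in the tool frame, in m); z points along the fingers, y is the line along which they close (so a half turn about z gives the same grasp; the last joint's range is limited). The gripper opens to 88 mm and grips with 3 to 60 N. Pads are 18 mm wide; open, the fingers measure 123 mm over their backs; the gripper's body (75 mm by 187 mm) begins 45 mm behind the grasp point.
Start: joints at [-1.558, 0.313, 1.498, -0, 1.331, -0.223], TCP at [0.123, -0.51, 0.239] pointing down, gripper open.
Joint ranges: [-2.94, 2.94], [-0.97, 2.17], [0.19, 2.56], [-1.23, 4.37], [0.02, 3.11], [-2.88, 2.88]. Speed limits (rad/s): [2.39, 2.39, 3.01, 3.14, 3.14, 3.14].

INTERFACE

Orientations are given as a unit quaternion [x, y, z, w].
In Python, from cell import ctrl, read_camera, camera_params, job gives the robot as it stands.
- The arm moves only by the tool arm_command, never from a script. Its argument "increments" is one flat list of numbers, 7 for each row, row after row: the shift along the tool's x, y, z in m, then the turn, a rotation vector about the tool's x, y, z in rad, then the opening, from -1 (shut) to 1 (fully open). A call has 1 to 5 rows; each row is the pose to reach, as a shift and turn from the pose commanded when the call began, along the tool's axes at that moment; what a row does not reach only later rows make up. A row lasts 1/8 s, in which the tool goes at most 62.5 mm and 10.7 degrees, less where a joint would pass 70% of its speed; a pose out of reach is approached as far as the arm can. A call with a gripper value outside its range is refused whole. The fingers move at their own pace and stop on an object; "squeeze" is the grip in N (left out, the last holds). Time passes only in rows, so rows that repeat a pose let the fingers close. It gives the time, the measured TCP pose, the force, the opening and the grip force at its end, in the units of the state.
- ctrl.observe(): the state, without advancing time (a new reading comes with each control period).
- read_camera(name): name is "scene" or "top" or "wrist"; returns (picture, depth): 400x640x3 uint8, blue, green, red; 400x640 float32, m along the optical axis (not along the pixel's ray), 0 where there is no reading.
- camera_params(name): a dict with "fov_y" (degrees; the focal length in pixels is half the picture's height over the tangent of half this angle, whatever the lens; pixels are square), "cx", "cy" (the principal point, pixels), "dist_coeffs" ([k1, k2, p1, p2, k3] as OpenCV has them; the pictures are not rectified), "R" (3x3) and "t" (3): a world point X has camera coordinates R X + t. Camera axes: x right, y down, z forward; pixel columns grow to the right and rows downward; lengths in m; the calibration is good to about 2 mm. A picture is of the moment at which its call begins: read the wrist's pose just before it. camera_params takes no time and is no camera call; for the wrist camera it gives the pose at the moment of the call.
- job.job_done(): hands the job in; it is judged then, once.
The state is a dict: "t": time; "joint_positions": joint angles; "joint_velocities": joint speeds; "joint_efforts": joint torques, N m; "eef_pos": TCP position; "eef_rot": TCP orientation; "ft_force": force on the tool from outside, world axes, zero at the start; "moment": the same for the moment, N m; "width": finger opening in m; "grasp_force": force on a finger pad.
Only numpy, scipy, OpenCV 4.12 (cv2) and the standard library are available. Lean on these libraries where they do the work, as an engineer would, in place of code of your own. Each camera call takes 0.05 s, during which the arm holds its last target. There are 200 camera calls.

TASK

Lift the scoop off its double hook and use it to move all the glass marbles from the twin bin, white ones into the white vase and green ones into the green vase, not picking any out of the bin with the fingers (a marble that has dropped beside it may be picked up by hand). With the marbles in, put one tulip bulb, shoot up, on the marbles in each vase. At the end the scoop hangs on both prongs of its hook again and the vases stand upright; do not disturb the tape dispenser or the secateurs.

Things in the scene. Friction and masses are not known exactly. Their poses are not given: they have to be found in the camera images.
- scoop: aluminium scoop (200 g): trough 110 mm long, 59 mm wide (55 inside), open at top and front. Origin: centre of its underside; +x out of the open mouth, z up. 2.5 mm flat floor, lip at x = +55 mm; side walls 36 mm high from the back to x = +28 mm (none on the last 27 mm), back wall 42 mm. Centre of mass near x = -13 mm. A handle bar runs above. Starts hanging on the prongs, mouth to the stand's +y
- scoop_grip (a point): centre of the scoop's handle bar, 85 mm above the underside, at x = 0. The bar runs along the scoop's x, 104 mm long, 12 mm wide (y), 14 mm high; a post at the back (x = -42 to -55 mm, 24 mm wide) joins it to the trough. Grip it here from above, fingers closing across the 12 mm, between the prongs (52 mm free between them)
- stand: fixed scoop stand: wooden base 150 x 150 x 16 mm, slim steel post 166 mm high, crossbar with a double hook: two level 8 mm round steel prongs 60 mm apart, centres 140 mm above the table, pointing to the stand's -x (towards the robot); 82 mm out they turn up, to 156 mm above the table. Origin: on the table below the crossbar's front face, midway between the prongs; y along the crossbar
- hook_seat (a point): where the centre of the handle bar is when the scoop hangs properly: midway between the prongs, 62 mm in front of the crossbar, 151 mm above the table, the bar across both prongs along the stand's y. To take it off, raise the bar 15 to 30 mm (24 is best; beyond 33 mm the trough meets the prongs from below), then draw it out 65 mm or more along the stand's -x; hanging up is the reverse
- bin: fixed black twin bin, 152 mm (x) by 224 mm (y), two bays side by side, the white marbles' on its -x side, the green ones' on its +x side. Origin on the table, z up. Each bay is 70 mm wide inside (bay centres at x = -37 and +37 mm), its walls 45 mm high above the floor. The floors slope down 5 degrees (0.087 rad) towards the bin's +y, so that the marbles roll to that end
- bay_white (a point): low end of the white bay's floor: foot of its front wall, mid width, on the floor (bin x = -37, y = +85 mm, 13 mm above the table). From here the floor runs 200 mm to the back wall, towards the bin's -y, rising 5 degrees; the front wall leans outwards, at 70 degrees to the floor, 45 mm high. Marbles start within 55 mm of this foot; a scoop pushed along the floor to the foot gets under them
- bay_green (a point): the same point (foot of the front wall, on the floor, mid width) in the green bay (bin x = +37, y = +85 mm)
- vase_white: white glazed ceramic bulb vase for the white marbles, loose (550 g), round, 105 mm high, open top 120 mm across outside (112 mm inside), wall 4 mm, inside floor 6 mm above its underside and 96 mm across. Origin: centre of its underside, z up
- vase_green: green glazed ceramic bulb vase for the green marbles, loose (550 g), round, 105 mm high, open top 120 mm across outside (112 mm inside), wall 4 mm, inside floor 6 mm above its underside and 96 mm across. Origin: centre of its underside, z up
- white1: white polished, slippery glass marble, 25 mm ball, 20 g, origin at its centre; may be absent (3 to 5 of each colour are there)
- white2: white polished, slippery glass marble, 25 mm ball, 20 g, origin at its centre; may be absent (3 to 5 of each colour are there)
- white3: white polished, slippery glass marble, 25 mm ball, 20 g, origin at its centre; may be absent (3 to 5 of each colour are there)
- white4: white polished, slippery glass marble, 25 mm ball, 20 g, origin at its centre; may be absent (3 to 5 of each colour are there)
- white5: white polished, slippery glass marble, 25 mm ball, 20 g, origin at its centre; may be absent (3 to 5 of each colour are there)
- green1: green polished, slippery glass marble, 25 mm ball, 20 g, origin at its centre; may be absent (3 to 5 of each colour are there)
- green2: green polished, slippery glass marble, 25 mm ball, 20 g, origin at its centre; may be absent (3 to 5 of each colour are there)
- green3: green polished, slippery glass marble, 25 mm ball, 20 g, origin at its centre; may be absent (3 to 5 of each colour are there)
- green4: green polished, slippery glass marble, 25 mm ball, 20 g, origin at its centre; may be absent (3 to 5 of each colour are there)
- green5: green polished, slippery glass marble, 25 mm ball, 20 g, origin at its centre; may be absent (3 to 5 of each colour are there)
- bulb1: sprouted tulip bulb (50 g), standing: brown bulb 48 mm across and 48 mm high with a flat 26 mm base, and on it an upright stiff green shoot, 13 mm thick, from 46 to 92 mm above the base (tip at 102 mm): grip it by the shoot. Origin: centre of the base, z along the shoot. Either bulb may go in either vase
- bulb2: sprouted tulip bulb (50 g), standing: brown bulb 48 mm across and 48 mm high with a flat 26 mm base, and on it an upright stiff green shoot, 13 mm thick, from 46 to 92 mm above the base (tip at 102 mm): grip it by the shoot. Origin: centre of the base, z along the shoot. Either bulb may go in either vase
- tape: white tape dispenser, 150 mm long, 110 mm high, not part of the job; origin at its underside
- secateurs: green-handled secateurs lying flat, 190 mm long, 18 mm high, not part of the job; origin at its underside

How it is judged:
By the outcome, as a careful person would: the job done as asked, in the order asked, and still so for the second after the job is handed in, with the robot touching nothing.
Of white3, white4, white5 only 1 to 3 are there at a start; the rules pass over those that are not, and their reading is None.
Of green3, green4, green5 only 1 to 3 are there at a start; the rules pass over those that are not, and their reading is None.
At some moment in a run one of vase_white, vase_green may be knocked a few centimetres aside while the robot is not near it.
It also fails if it takes over 208 s, if anything falls off the work surface, if the arm or the gripper's body presses on something with over 40 N, if the wrist force passes 120 N, or if a joint passes its speed limit or range.

## Working session

There is one attempt and no reset: what is moved stays moved. The work goes in short steps, Python scripts to look and compute and a tool call to move; the robot and the scene stay as the last step left them, time stands still between calls to the robot, and variables do not carry over. Pictures are saved under pics/ and viewed, at most 14 in all, crops included, and the job is handed in when it is done.

Besides the shell and the picture viewer there is one more tool, called after "Request:" as name(argument=value, ...), one argument or row to a line, values as JSON. arm_command: Moves the arm, as the interface text tells. Its arguments: {"type":"object","properties":{"increments":{"type":"array","items":{"type":"number"}},"squeeze":{"type":"number"}},"required":["increments"]}

```bash
ls; mkdir -p pics
cat > h.py <<'E'
import numpy as np, cv2
from scipy.spatial.transform import Rotation as R
from cell import ctrl, read_camera, camera_params, job
def K(p):
    f=200/np.tan(np.radians(p["fov_y"])/2)
    return np.array([[f,0,p["cx"]],[0,f,p["cy"]],[0,0,1.]])
def shot(name,save=None):
    p=camera_params(name); im,d=read_camera(name)
    if save: cv2.imwrite(f"pics/{save}.png",im)
    return im,d,p
def rays(p,uv):
    uv=np.asarray(uv,float).reshape(-1,1,2)
    n=cv2.undistortPoints(uv,K(p),np.array(p["dist_coeffs"])).reshape(-1,2)
    Rm=np.array(p["R"]);t=np.array(p["t"])
    return -Rm.T@t, np.c_[n,np.ones(len(n))]@Rm
def plane(p,uv,z):
    c,d=rays(p,uv); return c+d*((z-c[2])/d[:,2])[:,None]
def cloud(p,d):
    v,u=np.mgrid[:400,:640]; c,r=rays(p,np.c_[u.ravel(),v.ravel()])
    P=(c+r*d.reshape(-1,1)).reshape(400,640,3); P[d==0]=np.nan
    return P
def proj(p,X):
    rv=cv2.Rodrigues(np.array(p["R"],float))[0]
    return cv2.projectPoints(np.asarray(X,float).reshape(-1,1,3),rv,np.array(p["t"],float),K(p),np.array(p["dist_coeffs"]))[0].reshape(-1,2)
def st():
    s=ctrl.observe(); print("t",round(s["t"],2),"pos",np.round(s["eef_pos"],4),"q",np.round(s["eef_rot"],4),"F",np.round(s["ft_force"],1),"w",round(s["width"],4),"g",round(s["grasp_force"],1),"j",np.round(s["joint_positions"],2)); return s
E
python3 - <<'E'
from h import *
s=st(); print(ctrl.pinch_z)
for n in("scene","top"):
    im,d,p=shot(n,n+"0"); print(n,np.round(p["R"],3).tolist(),np.round(p["t"],3),p["fov_y"],(d==0).mean()); np.savez(n+"0",im=im,d=d)
a=cv2.imread("pics/scene0.png");b=cv2.imread("pics/top0.png")
E
```

```text
pics
t 0.0 pos [ 0.1226 -0.5102  0.2382] q [ 9.931e-01  1.176e-01  1.000e-04 -6.000e-04] F [-0.6 -0.2  0.1] w 0.0882 g 0.0 j [-1.56  0.31  1.5  -0.    1.33 -0.22]
-0.0187
scene [[-0.695, 0.719, -0.017], [0.559, 0.525, -0.642], [-0.453, -0.455, -0.767]] [ 0.405 -0.267  1.243] 56.39054377166828 0.00395703125
top [[-0.006, -1.0, 0.014], [-0.997, 0.005, -0.083], [0.083, -0.015, -0.996]] [-0.014  0.602  1.18 ] 42.71898850542225 0.00410546875
```

View pics/scene0.png

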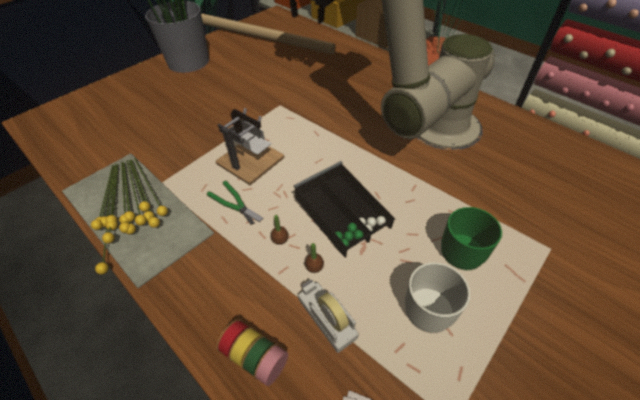

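View pics/top0.png

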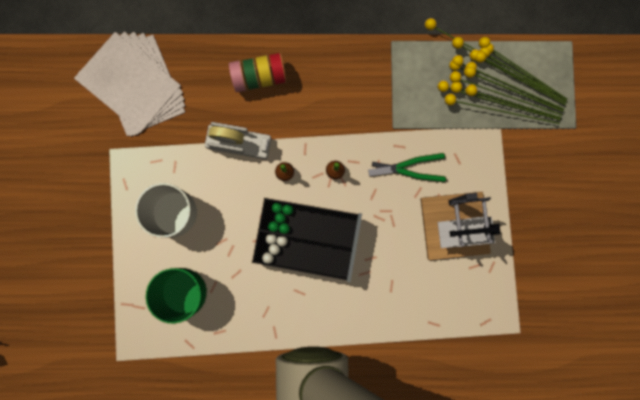

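Run:
```python
from h import *
import cv2
out=[]
for n,box in(("top",(60,100,540,380)),("scene",(140,90,560,400))):
    z=np.load(n+"0.npz"); p=camera_params(n); P=cloud(p,z["d"]); im=z["im"]
    np.save(n+"P",P)
    Z=P[...,2]; print(n,"table z med",np.nanmedian(Z[box[1]:box[3],box[0]:box[2]]))
    a=np.clip(np.nan_to_num(Z)/0.2*255,0,255).astype(np.uint8)
    a=cv2.applyColorMap(a,cv2.COLORMAP_JET)
    out.append((a,im))
T=np.load("topP.npy"); im=out[0][1]
def blob(m,name):
    Q=T[m]; print(name,m.sum(),"mean",np.round(Q.mean(0),4),"min",np.round(Q.min(0),3),"max",np.round(Q.max(0),3))
Z=np.nan_to_num(T[...,2]); u=np.arange(640)[None,:]; v=np.arange(400)[:,None]
reg=lambda a,b,c,d:(u>a)&(u<c)&(v>b)&(v<d)
for nm,bx in dict(vw=(120,175,215,240),vg=(135,258,225,330)).items():
    m=reg(*bx)&(Z>0.095)&(Z<.115)
    c,_=cv2.minEnclosingCircle(T[m][:,:2].astype(np.float32)); blob(m,nm)
    q=T[m][:,:2];A=np.c_[2*q,np.ones(len(q))];s=np.linalg.lstsq(A,(q**2).sum(1),rcond=None)[0];print(nm,s[:2],"r",np.sqrt(s[2]+s[:2]@s[:2]),"enc",c,_)
for nm,bx in dict(b1=(270,155,300,186),b2=(320,155,350,186)).items():
    m=reg(*bx)&(Z>0.025); blob(m,nm); m&=Z>.06; blob(m,nm+"top")
m=reg(245,190,370,285)&(Z>0.02)&(Z<0.1); blob(m,"bin")
m=reg(420,185,505,265)&(Z>0.12); blob(m,"stand hi")
m=reg(420,185,505,265)&(Z>0.008)&(Z<0.03); blob(m,"stand base")
r=cv2.minAreaRect(T[m][:,:2].astype(np.float32));print(r)
big=[cv2.resize(o[0],None,fx=1,fy=1) for o in out]
c=lambda a:cv2.resize(a[180:290,240:510],(800,326),interpolation=cv2.INTER_NEAREST)
c2=cv2.resize(out[1][1][95:190,180:420],(640,253))
cv2.imwrite("pics/dz.png",np.vstack([c(im)[:,:800],c(out[0][0])]))
```

```text
top table z med 0.002916316212067782
scene table z med 0.0017636490200199084
vw 448 mean [0.5872 0.3294 0.1046] min [0.529 0.266 0.095] max [0.646 0.385 0.113]
vw [0.58704207 0.32505142] r 0.0574881640303323 enc (0.5872541069984436, 0.3259129524230957) 0.06039879471063614
vg 446 mean [0.401  0.3042 0.1041] min [0.344 0.24  0.095] max [0.462 0.359 0.112]
vg [0.40241031 0.29952971] r 0.05748136883158027 enc (0.40210723876953125, 0.3000901937484741) 0.060256075114011765
b1 294 mean [0.681  0.0652 0.0447] min [0.661 0.044 0.025] max [0.707 0.089 0.105]
b1top 35 mean [0.6819 0.0654 0.0922] min [0.678 0.06  0.066] max [0.689 0.071 0.105]
b2 290 mean [ 0.6845 -0.0531  0.0453] min [ 0.666 -0.077  0.025] max [ 0.709 -0.032  0.104]
b2top 39 mean [ 0.6852 -0.0535  0.091 ] min [ 0.681 -0.059  0.061] max [ 0.692 -0.048  0.104]
bin 5721 mean [0.5238 0.0062 0.0363] min [ 0.428 -0.111  0.02 ] max [0.619 0.139 0.089]
stand hi 891 mean [ 0.5608 -0.3402  0.1523] min [ 0.506 -0.397  0.121] max [ 0.617 -0.289  0.165]
stand base 2356 mean [ 0.554  -0.3254  0.0174] min [ 0.461 -0.46   0.008] max [ 0.647 -0.26   0.029]
((0.5518667697906494, -0.3622813820838928), (0.18645654618740082, 0.1985037922859192), 3.4009311199188232)
```

View pics/dz.png

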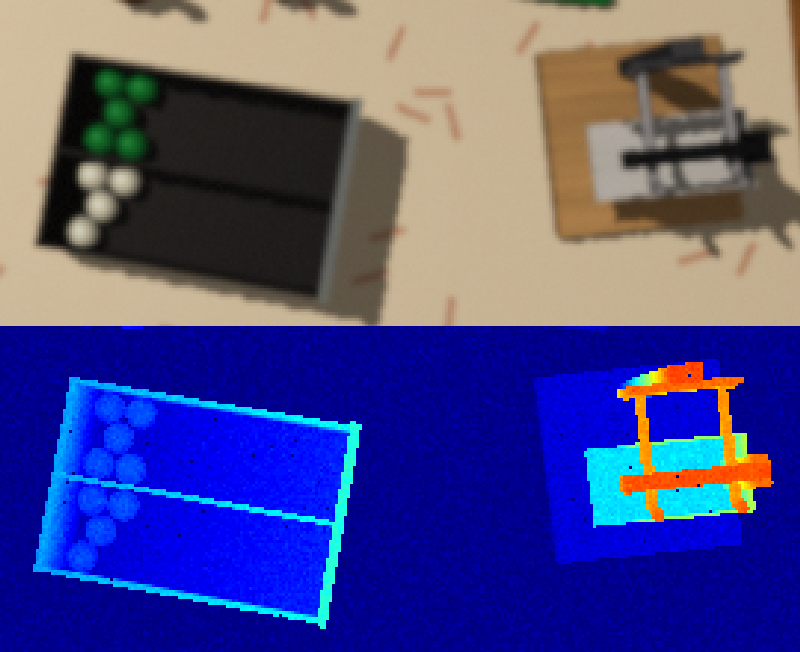

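Run:
```python
from h import *
T=np.load("topP.npy").copy(); 
im=np.load("top0.npz")["im"]
v,u=np.mgrid[:400,:640]
# table plane correction
m=(u>120)&(u<520)&(v>140)&(v<350)&(abs(T[...,2])<.008)
A=np.c_[T[m][:,:2],np.ones(m.sum())]; c=np.linalg.lstsq(A,T[m][:,2],rcond=None)[0]; print("table",c)
T[...,2]-=T[...,:2]@c[:2]+c[2]
np.save("topPc",T); Z=np.nan_to_num(T[...,2])
def line(m,nm):
    q=T[m]; q=q[np.isfinite(q).all(1)]; mu=q.mean(0); w=np.linalg.svd(q-mu,full_matrices=False)[2][0]
    s=(q-mu)@w; w=w*np.sign(w[1]); s=(q-mu)@w
    print(nm,len(q),"mu",np.round(mu,4),"ang(from +y)",round(np.degrees(np.arctan2(-w[0],w[1])),2),"dir",np.round(w,3),"ends",np.round([s.min(),s.max()],3)); return mu,w
reg=lambda a,b,c,d:(u>a)&(u<c)&(v>b)&(v<d)
# crop scale: px = 240+x*270/800, 180+y*110/326
X=lambda x:240+x*.3375; Y=lambda y:180+y*.3374
S=reg(420,185,510,265)
bar=S&(Z>.15)&reg(X(618),Y(455-326),X(775),Y(495-326)); line(bar,"bar")
line(S&(Z>.13)&reg(X(615),Y(375-326),X(745),Y(398-326)),"crossbar")
line(S&(Z>.125)&reg(X(634),Y(395-326),X(668),Y(522-326))&~bar,"prongL")
line(S&(Z>.125)&reg(X(716),Y(395-326),X(742),Y(512-326))&~bar,"prongR")
tr=S&(Z>.05)&(Z<.09); q=T[tr][:,:2]; print("trough",cv2.minAreaRect(q.astype(np.float32)),np.median(T[tr][:,2]))
# base: warm color & low z, top face 16mm
q=T[S&(Z>.01)&(Z<.022)&(u<497)]; print("base",cv2.minAreaRect(q[:,:2].astype(np.float32)))
# bin
B=reg(245,190,372,290)
mu,w=line(B&(Z>.045)&reg(X(100),Y(470-326),X(315),Y(528-326)),"divider")
line(B&(Z>.063)&(u>340),"back")
q=T[B&(Z>.03)]; print("bin",cv2.minAreaRect(q[:,:2].astype(np.float32)))
g=w[:2]/np.linalg.norm(w[:2]); n=np.array([g[1],-g[0]]) # g=bin +y, n=bin +x
s=(T[...,:2]-mu[:2])@g; a=(T[...,:2]-mu[:2])@n
for s0 in np.arange(-.1,.12,.02):
    k=B&(abs(s-s0)<.006)&(abs(abs(a)-.037)<.02); print(round(s0,2),np.round(np.median(T[k][:,2]),4),end=" | ")
print(); k=B&(Z>.03); print("s range",np.nanpercentile(s[k],[0,.5,99.5,100]),"a range",np.nanpercentile(a[k],[0,.5,99.5,100]))
hsv=cv2.cvtColor(im,cv2.COLOR_BGR2HSV)
print("mu,g,n",mu,g,n)
```

```text
table [0.00072541 0.0001683  0.0021248 ]
bar 310 mu [ 0.5362 -0.3432  0.1566] ang(from +y) 5.62 dir [-0.098  0.995  0.016] ends [-0.053  0.054]
crossbar 191 mu [ 0.6007 -0.3344  0.1495] ang(from +y) 3.54 dir [-0.062  0.998 -0.001] ends [-0.044  0.041]
prongL 145 mu [ 0.5508 -0.3097  0.1435] ang(from +y) -84.67 dir [ 0.993  0.093 -0.077] ends [-0.046  0.042]
prongR 134 mu [ 0.5545 -0.3698  0.1429] ang(from +y) -84.52 dir [ 0.994  0.095 -0.052] ends [-0.044  0.038]
trough ((0.5617820024490356, -0.3390103876590729), (0.11015745997428894, 0.11092627048492432), 5.921655654907227) 0.06766536172862672
base ((0.5541369915008545, -0.3395181894302368), (0.14980126917362213, 0.15040495991706848), 5.52259635925293)
divider 142 mu [0.5221 0.0036 0.0647] ang(from +y) -10.61 dir [ 0.183  0.98  -0.077] ends [-0.082  0.085]
back 321 mu [ 0.5106 -0.0903  0.0778] ang(from +y) 82.97 dir [-0.992  0.122  0.019] ends [-0.073  0.084]
bin ((0.5250496864318848, 0.014177799224853516), (0.22714413702487946, 0.1558014154434204), 79.06867218017578)
-0.1 0.0781 | -0.08 0.0268 | -0.06 0.0255 | -0.04 0.0238 | -0.02 0.0222 | 0.0 0.0199 | 0.02 0.0186 | 0.04 0.0167 | 0.06 0.0165 | 0.08 0.0324 | 0.1 0.02 | 
s range [-0.10246876 -0.1019076   0.12383602  0.12470439] a range [-0.07755908 -0.07559918  0.07599911  0.07825713]
mu,g,n [0.52207345 0.00355011 0.06474845] [0.18404531 0.98291776] [ 0.98291776 -0.18404531]
```

```bash
cat >> h.py <<'E'
def pose(th,pitch=0.,roll=0.):
    """tool down, tool x at heading th (deg), mouth (tool x) pitched up by pitch (deg)"""
    a=np.radians(th); b=R.from_matrix(np.array([[np.cos(a),np.sin(a),0],[np.sin(a),-np.cos(a),0],[0,0,-1]]))
    return b*R.from_rotvec([np.radians(roll),np.radians(pitch),0])
def plan(way,start=None):
    """way: (xyz, Rot, rows) each = one call; prints the shift/turn from the previous pose, rounded"""
    s=ctrl.observe(); p,r=(s["eef_pos"],R.from_quat(s["eef_rot"])) if start is None else start
    p=np.array(p)
    for q,rr,n in way:
        d=np.round(r.inv().apply(np.array(q)-p),3); w=np.round((r.inv()*rr).as_rotvec(),3)
        print("rows>=%d"%max(np.ceil(np.linalg.norm(d)/.0625),np.ceil(np.linalg.norm(w)/.1867)),n,"d",d.tolist(),"w",w.tolist())
        p=p+r.apply(d); r=r*R.from_rotvec(w)
    return p,r
def scoop_tcp(lipdist,bx,th,lift=0.,foot=None):
    pass
C=np.array([.5245,.0142]);psi=np.radians(10.8);g=np.array([np.sin(psi),np.cos(psi)]);n=np.array([np.cos(psi),-np.sin(psi)])
def bin_xy(x,y): return C+x*n+y*g
E
python3 - <<'E'
from h import *
p=camera_params("wrist"); Rm=np.array(p["R"]);t=np.array(p["t"]); s=ctrl.observe()
cw=-Rm.T@t; Rt=R.from_quat(s["eef_rot"])
print("cam in tool",Rt.inv().apply(cw-s["eef_pos"]).round(4),"optical axis in tool",Rt.inv().apply(Rm[2]).round(3),"img x",Rt.inv().apply(Rm[0]).round(3),p["fov_y"])
plan([((.26,-.36,.28),pose(40),5),((.40,-.17,.33),pose(70),5),((.50,-.01,.36),pose(79.2),5)])
E
```

```text
cam in tool [ 0.0823 -0.0002 -0.1471] optical axis in tool [-0.317 -0.001  0.948] img x [-0.001  1.     0.   ] 65.80058456654791
rows>=4 5 d [0.169, -0.114, -0.042] w [-0.001, -0.0, -0.462]
rows>=4 5 d [0.229, -0.056, -0.05] w [0.0, -0.0, -0.524]
rows>=4 5 d [0.185, 0.039, -0.029] w [0.0, -0.0, -0.161]
```

Request:
arm_command(
  increments=[0.169,-0.114,-0.042,0,0,-0.462,-0.18,0.169,-0.114,-0.042,0,0,-0.462,-0.18,0.169,-0.114,-0.042,0,0,-0.462,-0.18,0.169,-0.114,-0.042,0,0,-0.462,-0.18],
)

```text
t: 0.6
eef_pos: [0.2619, -0.3581, 0.2815]
eef_rot: [0.939, 0.344, 0.0, 0.001]
ft_force: [-0.3, -1.3, -0.6]
width: 0.0503
grasp_force: 0.0
```

Request:
arm_command(
  increments=[0.229,-0.056,-0.05,0,0,-0.524,-0.18,0.229,-0.056,-0.05,0,0,-0.524,-0.18,0.229,-0.056,-0.05,0,0,-0.524,-0.18,0.229,-0.056,-0.05,0,0,-0.524,-0.18],
)

```text
t: 1.1
eef_pos: [0.4007, -0.1681, 0.3311]
eef_rot: [0.818, 0.575, 0.0, 0.0]
ft_force: [-0.0, -0.8, -0.5]
width: 0.036
grasp_force: 0.0
```

Request:
arm_command(
  increments=[0.185,0.039,-0.029,0,0,-0.161,-0.18,0.185,0.039,-0.029,0,0,-0.161,-0.18,0.185,0.039,-0.029,0,0,-0.161,-0.18,0.185,0.039,-0.029,0,0,-0.161,-0.18,0.185,0.039,-0.029,0,0,-0.161,-0.18],
)

```text
t: 1.72
eef_pos: [0.4995, -0.0099, 0.3593]
eef_rot: [0.77, 0.638, -0.0, -0.0]
ft_force: [-0.6, -0.9, 0.1]
width: 0.0361
grasp_force: 0.0
```

Run:
```python
from h import *
st(); im,d,p=shot("wrist","w1"); P=cloud(p,d); np.save("w1P",P); 
X=(P[...,:2]-C); a=X@n; s=X@g; Z=P[...,2]
print("table",np.nanmedian(Z[(Z<.01)]))
k=(abs(s)<.07)&(abs(a)<.012)&(Z>.045)&(Z<.09); print("divider a",np.median(a[k]),k.sum(), "slope deg",np.degrees(np.polyfit(s[k],a[k],1)))
k=(Z>.05)&(Z<.1)&(abs(a)<.1)&(abs(s)<.2)
for nm,c in(("L",(abs(s)<.08)&(a<-.06)),("R",(abs(s)<.08)&(a>.06)),("back",(s<-.09)&(abs(a)<.06)),("front",(s>.09)&(abs(a)<.06))):
    q=k&c; print(nm,q.sum(),"a",np.nanpercentile(a[q],[1,50,99]).round(4) if q.any() else 0,"s",np.nanpercentile(s[q],[1,50,99]).round(4) if q.any() else 0,"z",np.nanpercentile(Z[q],[50,99]).round(4) if q.any() else 0)
for s0 in np.arange(-.1,.1,.02):
    q=(abs(s-s0)<.004)&(abs(abs(a)-.037)<.015); print(round(s0,3),np.round(np.nanmedian(Z[q]),4),round(.013+(.085-s0)*.0875,4))
```

```text
t 1.73 pos [ 0.4995 -0.0099  0.3593] q [ 7.702e-01  6.378e-01 -4.000e-04 -3.000e-04] F [-0.6 -0.9  0.1] w 0.0361 g 0.0 j [-0.25  0.2   1.33 -0.    1.61 -0.07]
table 0.0015923125740425759
divider a -0.0033730889060292514 358 slope deg [ 0.11797353 -0.18269179]
L 472 a [-0.0785 -0.0752 -0.0735] s [-0.0777  0.0003  0.0778] z [0.064  0.0733]
R 590 a [0.0692 0.0699 0.0736] s [-0.0783 -0.0011  0.0781] z [0.0633 0.0741]
back 812 a [-0.0589 -0.0015  0.0585] s [-0.1122 -0.1074 -0.094 ] z [0.0796 0.0828]
front 677 a [-0.0586 -0.002   0.0585] s [0.0929 0.1094 0.1136] z [0.0557 0.059 ]
-0.1 0.0301 0.0292
-0.08 0.0283 0.0274
-0.06 0.0266 0.0257
-0.04 0.0256 0.0239
-0.02 0.3948 0.0222
0.0 0.4419 0.0204
0.02 0.0197 0.0187
0.04 0.0181 0.0169
0.06 0.0339 0.0152
0.08 0.0344 0.0134
```

View pics/w1.png

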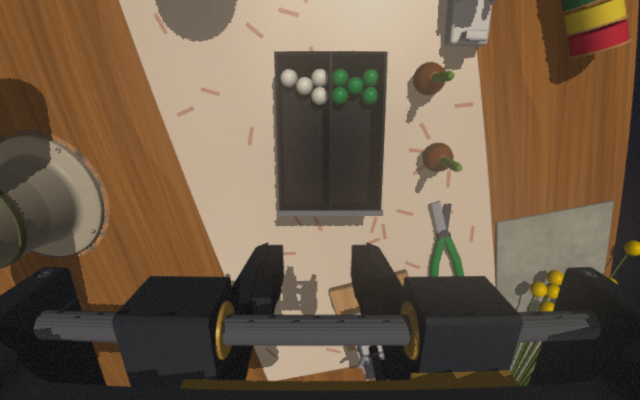

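Run:
```python
from h import *
P=np.load("sceneP.npy"); X=(P[...,:2]-C); a=X@n; s=X@g; Z=P[...,2]-.0018
k=(abs(s)<.05)&(abs(a)<.015)&(Z>.045)&(Z<.09); print("scene divider a",np.nanpercentile(a[k],[5,50,95]),k.sum())
k=(Z>.03)&(Z<.1)&(abs(a)<.1)&(abs(s)<.2)
for nm,c in(("L",(abs(s)<.08)&(a<-.06)),("R",(abs(s)<.08)&(a>.06)),("back",(s<-.09)&(abs(a)<.06)),("front",(s>.09)&(abs(a)<.06))):
    q=k&c; print(nm,q.sum(),np.nanpercentile(a[q],[1,50,99]).round(4),np.nanpercentile(s[q],[1,50,99]).round(4))
plan([((.525,-.24,.30),pose(90),5),((.536,-.343,.26),pose(95.5),3)])
```

```text
scene divider a [-0.00282644  0.00068037  0.00201304] 170
L 440 [-0.0773 -0.0733 -0.0677] [-0.079  -0.001   0.0784]
R 381 [0.0705 0.0747 0.0764] [-0.0784 -0.0013  0.0783]
back 510 [-0.0582  0.0024  0.059 ] [-0.1137 -0.1082 -0.0926]
front 159 [-0.0578  0.0005  0.0584] [0.0901 0.1099 0.1144]
rows>=4 5 d [-0.221, 0.068, 0.059] w [-0.001, 0.0, -0.189]
rows>=2 3 d [-0.103, 0.011, 0.04] w [0.0, 0.0, -0.096]
```

Request:
arm_command(
  increments=[-0.221,0.068,0.059,0,0,-0.189,-0.18,-0.221,0.068,0.059,0,0,-0.189,-0.18,-0.221,0.068,0.059,0,0,-0.189,-0.18,-0.221,0.068,0.059,0,0,-0.189,-0.18,-0.221,0.068,0.059,0,0,-0.189,-0.18],
)

```text
t: 2.4
eef_pos: [0.5234, -0.2437, 0.2986]
eef_rot: [0.709, 0.705, -0.001, -0.002]
ft_force: [-0.7, 0.5, 0.0]
width: 0.0364
grasp_force: 0.0
```

Request:
arm_command(
  increments=[-0.103,0.011,0.04,0,0,-0.096,-0.18,-0.103,0.011,0.04,0,0,-0.096,-0.18,-0.103,0.011,0.04,0,0,-0.096,-0.18,-0.103,0.011,0.04,0,0,-0.096,-0.18],
)

```text
t: 2.9
eef_pos: [0.536, -0.3419, 0.2616]
eef_rot: [0.672, 0.74, 0.0, 0.0]
ft_force: [0.8, 0.7, -0.5]
width: 0.0361
grasp_force: 0.0
```

Run:
```python
from h import *
st(); im,d,p=shot("wrist","w2"); P=cloud(p,d); B=np.array([.5362,-.3432]); th=np.radians(5.5)
ex=np.array([np.cos(th),np.sin(th)]); ey=np.array([-ex[1],ex[0]])
X=P[...,:2]-B; sx=X@ex; sy=X@ey; Z=P[...,2]
k=(abs(sx)<.02)&(abs(sy)<.06)&(Z>.151)&(Z<.168); print("bar",k.sum(),"sx",np.percentile(sx[k],[2,50,98]).round(4),"sy",np.percentile(sy[k],[1,99]).round(4),"slope deg",np.degrees(np.polyfit(sy[k],sx[k],1)[0]),np.median(Z[k]))
k=(sx>.012)&(sx<.05)&(Z>.135)&(Z<.152)
for sg in(-1,1):
    q=k&(abs(sy-sg*.03)<.012); print("prong",q.sum(),np.median(sy[q]).round(4),np.median(Z[q]).round(4))
k=(sx>.05)&(sx<.09)&(Z>.14)&(Z<.18)&(abs(sy)<.06); print("crossbar",k.sum(),np.percentile(sx[k],[1,10,50,90]).round(4))
plan([((.536,-.343,.20),pose(95.5),2),((.536,-.343,.132),pose(95.5),4)])
```

```text
t 2.9 pos [ 0.536  -0.3419  0.2616] q [6.721e-01 7.405e-01 1.000e-04 4.000e-04] F [ 0.8  0.7 -0.5] w 0.0361 g 0.0 j [-0.75  0.55  1.08  0.    1.5  -0.85]
bar 1816 sx [-0.0106 -0.0021  0.0068] sy [-0.0494  0.0548] slope deg -0.12349087262660664 0.15868948813084305
prong 326 -0.0264 0.1444
prong 394 0.033 0.1444
crossbar 1681 [0.0509 0.0589 0.0638 0.0742]
rows>=1 2 d [-0.001, -0.0, 0.062] w [0.001, 0.001, 0.001]
rows>=2 4 d [-0.0, -0.001, 0.068] w [0.0, -0.0, 0.0]
```

View pics/w2.png

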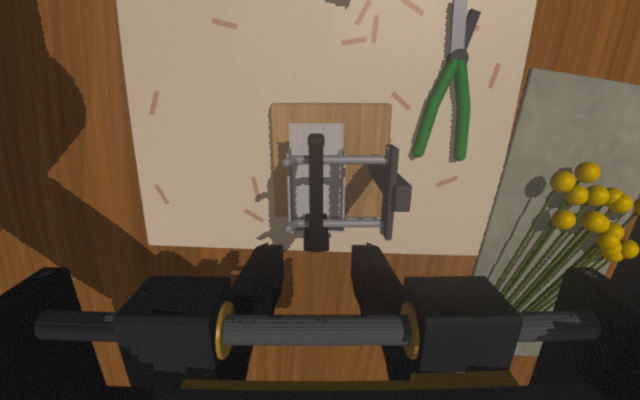

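Request:
arm_command(
  increments=[0,0,0.05,0,0,0,-0.18,0,0,0.08,0,0,0,-0.18,0,0,0.105,0,0,0,-0.18,0,0,0.12,0,0,0,-0.18,0,0,0.129,0,0,0,-0.18],
)

```text
t: 3.58
eef_pos: [0.5366, -0.342, 0.1321]
eef_rot: [0.672, 0.741, 0.0, 0.0]
ft_force: [-0.3, -0.3, 0.1]
width: 0.0361
grasp_force: 0.0
```

Request:
arm_command(
  increments=[0,0,0,0,0,0,-0.5,0,0,0,0,0,0,-0.9,0,0,0,0,0,0,-1,0,0,0,0,0,0,-1,0,0,0,0,0,0,-1],
  squeeze=45,
)

```text
t: 4.2
eef_pos: [0.5366, -0.3426, 0.1325]
eef_rot: [0.672, 0.741, -0.0, 0.001]
ft_force: [-0.8, -0.7, 5.2]
width: 0.0114
grasp_force: 45.0
```

```bash
python3 -c "
from h import *
st()"
```

```text
t 4.2 pos [ 0.5366 -0.3426  0.1325] q [ 6.720e-01  7.406e-01 -0.000e+00  7.000e-04] F [-0.8 -0.7  5.2] w 0.0114 g 45.0 j [-0.75  0.65  1.27  0.    1.22 -0.85]
```

Request:
arm_command(
  increments=[0,0,-0.006,0,0,0,-1,0,0,-0.012,0,0,0,-1,0,0,-0.018,0,0,0,-1,0,0,-0.024,0,0,0,-1,0,0,-0.024,0,0,0,-1],
)

```text
t: 4.82
eef_pos: [0.5365, -0.3425, 0.1563]
eef_rot: [0.672, 0.741, 0.0, 0.0]
ft_force: [-0.7, -0.4, -2.2]
width: 0.011
grasp_force: 45.0
```

Request:
arm_command(
  increments=[0,-0.015,0,0,0,0,-1,0,-0.035,0,0,0,0,-1,0,-0.06,0,0,0,0,-1,0,-0.085,0,0,0,0,-1,0,-0.105,0,0,0,0,-1],
)

```text
t: 5.45
eef_pos: [0.4309, -0.3525, 0.1556]
eef_rot: [0.672, 0.74, 0.0, -0.0]
ft_force: [0.2, -0.6, -2.2]
width: 0.0112
grasp_force: 45.0
```

Run:
```python
from h import *
st()
w=bin_xy(-.0375,-.047); print(w)
plan([((.42,-.25,.19),pose(90),5),((.445,-.12,.19),pose(83),5),((*w,.175),pose(79.2),5)])
```

```text
t 5.45 pos [ 0.4309 -0.3525  0.1556] q [ 6.721e-01  7.405e-01  0.000e+00 -2.000e-04] F [ 0.2 -0.6 -2.2] w 0.0112 g 45.0 j [-0.9   0.46  1.52 -0.    1.17 -0.99]
[ 0.47885731 -0.0249407 ]
rows>=2 5 d [0.103, -0.001, -0.034] w [-0.0, -0.0, 0.097]
rows>=3 5 d [0.13, 0.025, -0.0] w [-0.0, -0.0, 0.122]
rows>=2 5 d [0.099, 0.022, 0.015] w [-0.0, -0.0, 0.066]
```

Request:
arm_command(
  increments=[0.02,0,-0.02,0,0,0.02,-1,0.05,-0.001,-0.034,0,0,0.05,-1,0.08,-0.001,-0.034,0,0,0.08,-1,0.103,-0.001,-0.034,0,0,0.097,-1],
)

```text
t: 5.95
eef_pos: [0.4206, -0.249, 0.1898]
eef_rot: [0.707, 0.707, 0.0, 0.0]
ft_force: [-0.6, -0.1, -3.3]
width: 0.0112
grasp_force: 45.0
```

Request:
arm_command(
  increments=[0.035,0.007,0,0,0,0.03,-1,0.07,0.014,0,0,0,0.07,-1,0.105,0.02,0,0,0,0.1,-1,0.13,0.025,0,0,0,0.122,-1],
)

```text
t: 6.45
eef_pos: [0.4459, -0.1188, 0.1898]
eef_rot: [0.749, 0.663, 0.0, -0.0]
ft_force: [0.1, -0.4, -2.6]
width: 0.0112
grasp_force: 45.0
```

Request:
arm_command(
  increments=[0.03,0.007,0.005,0,0,0.02,-1,0.06,0.014,0.01,0,0,0.04,-1,0.09,0.02,0.015,0,0,0.066,-1,0.099,0.022,0.015,0,0,0.066,-1,0.099,0.022,0.015,0,0,0.066,-1],
)

```text
t: 7.08
eef_pos: [0.4798, -0.0246, 0.1748]
eef_rot: [0.77, 0.638, -0.0, 0.0]
ft_force: [-0.0, -0.3, -1.8]
width: 0.011
grasp_force: 45.0
```

Run:
```python
from h import *
s=st()
im,d,p=shot("wrist","w3"); P=cloud(p,d); Rt=R.from_quat(s["eef_rot"]); L=Rt.inv().apply((P.reshape(-1,3)-s["eef_pos"])).reshape(P.shape)
# scoop in tool frame: underside expected at tool z=.0663; lip x=.055
k=(abs(L[...,1])<.04)&(L[...,2]>.03)&(L[...,2]<.08)&(L[...,0]>.0)
print("floor z",np.nanmedian(L[k][:,2]),"x max",np.nanpercentile(L[k][:,0],[90,99,99.9]),"y",np.nanpercentile(L[k][:,1],[.5,99.5]))
im2,d2,p2=shot("top","t3"); P=cloud(p2,d2); L=Rt.inv().apply((P.reshape(-1,3)-s["eef_pos"])).reshape(P.shape)
k=(abs(L[...,1])<.04)&(L[...,2]>.03)&(L[...,2]<.075)&(L[...,0]>.0)&(L[...,0]<.07)
print("top: n",k.sum(),"z",np.nanmedian(L[k][:,2]),"x max",np.nanpercentile(L[k][:,0],[90,99,99.9]),"y",np.nanpercentile(L[k][:,1],[.5,99.5]))
cv2.imwrite("pics/c3.png",np.hstack([im,im2])[:, :, :][:,:,:] if 0 else np.vstack([cv2.resize(im,(480,300)),cv2.resize(im2[160:310,220:460],(480,300))]))
```

```text
t 7.08 pos [ 0.4798 -0.0246  0.1748] q [ 7.700e-01  6.381e-01 -0.000e+00  1.000e-04] F [-0.  -0.3 -1.8] w 0.011 g 45.0 j [-0.3   0.28  1.72 -0.    1.14 -0.11]
floor z 0.0628454127393666 x max [0.05297883 0.05698494 0.05715728] y [-0.03015634  0.02826605]
top: n 13 z 0.06292882843260356 x max [0.04735562 0.04766574 0.04769221] y [-0.0241474   0.02895877]
```

View pics/c3.png

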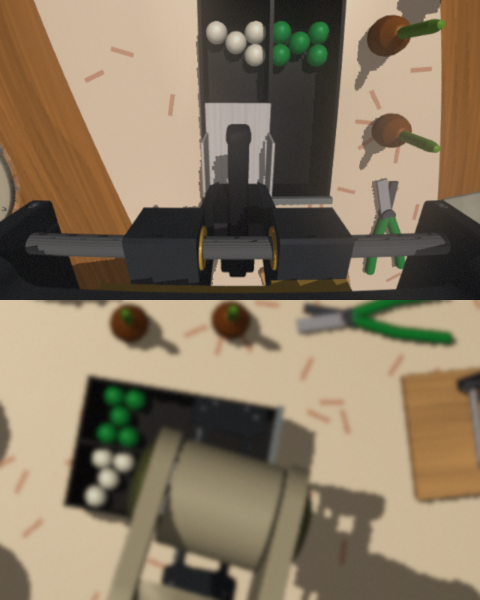

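```bash
cat >> h.py <<'E'
def bay(bx,D,lift=0.,pitch=-5.):
    """TCP with scoop flush to bay floor, grip D behind foot along floor, lifted (normal)"""
    h=.0663+lift; c,s=np.cos(np.radians(5)),np.sin(np.radians(5))
    xy=bin_xy(bx,.085-D*c+h*s); return (*xy,.013+D*s+h*c)
E
python3 - <<'E'
from h import *
r=pose(79.2,-5)
e=plan([(bay(-.037,.128,.03),r,5),(bay(-.037,.128,.003),r,5)])
e=plan([(bay(-.037,.0575,.0),r,5)],e)
E
```

```text
rows>=1 5 d [0.013, -0.0, 0.055] w [0.0, -0.087, 0.0]
rows>=1 5 d [0.0, -0.0, 0.027] w [0.0, 0.0, 0.0]
rows>=2 5 d [0.071, -0.0, 0.003] w [0.0, 0.0, 0.0]
```

Request:
arm_command(
  increments=[0.006,0,0.02,0,-0.04,0,-1,0.013,0,0.04,0,-0.087,0,-1,0.013,0,0.055,0,-0.087,0,-1,0.013,0,0.055,0,-0.087,0,-1],
)

```text
t: 7.68
eef_pos: [0.4817, -0.0123, 0.1191]
eef_rot: [0.77, 0.637, -0.034, 0.027]
ft_force: [0.1, 0.2, -2.9]
width: 0.0111
grasp_force: 45.0
```

Request:
arm_command(
  increments=[0,0,0.012,0,0,0,-1,0,0,0.02,0,0,0,-1,0,0,0.025,0,0,0,-1,0,0,0.027,0,0,0,-1],
)

```text
t: 8.18
eef_pos: [0.4817, -0.0142, 0.0926]
eef_rot: [0.77, 0.637, -0.034, 0.028]
ft_force: [-0.3, -0.2, -2.7]
width: 0.0114
grasp_force: 45.0
```

Request:
arm_command(
  increments=[0,0,0.001,0,0,0,-1,0,0,0.001,0,0,0,-1],
)

```text
t: 8.43
eef_pos: [0.4818, -0.0142, 0.092]
eef_rot: [0.77, 0.637, -0.033, 0.028]
ft_force: [-0.3, -0.0, -2.7]
width: 0.0114
grasp_force: 45.0
```

Request:
arm_command(
  increments=[0,0,0.001,0,0,0,-1,0,0,0.001,0,0,0,-1],
)

```text
t: 8.68
eef_pos: [0.4817, -0.0143, 0.0908]
eef_rot: [0.77, 0.637, -0.033, 0.028]
ft_force: [0.1, 0.2, -2.3]
width: 0.0112
grasp_force: 45.0
```

Run:
```python
from h import *
s=st(); print(R.from_quat(s["eef_rot"]).as_matrix().round(3).tolist(), bay(-.037,.128,0), s["moment"])
```

```text
t 8.68 pos [ 0.4817 -0.0143  0.0908] q [ 0.7696  0.637  -0.0335  0.0277] F [ 0.1  0.2 -2.3] w 0.0112 g 45.0 j [-0.23  0.41  1.8  -0.11  0.94  0.02]
[[0.186, 0.982, -0.016], [0.979, -0.187, -0.085], [-0.087, 0.0, -0.996]] (np.float64(0.48127201364469824), np.float64(-0.014950718061525994), np.float64(0.09020364355518297)) [ 0.06986061 -0.08408539 -0.00664622]
```

Request:
arm_command(
  increments=[0.01,0,0.0003,0,0,0,-1,0.02,0,0.0005,0,0,0,-1,0.03,0,0.0005,0,0,0,-1,0.04,0,0.0005,0,0,0,-1,0.048,0,0.0005,0,0,0,-1],
)

```text
t: 9.3
eef_pos: [0.4908, 0.0334, 0.0862]
eef_rot: [0.77, 0.637, -0.033, 0.028]
ft_force: [-0.6, -1.3, 0.6]
width: 0.0113
grasp_force: 45.0
```

Request:
arm_command(
  increments=[0.003,0,0,0,0,0,-1,0.006,0,0,0,0,0,-1,0.009,0,0,0,0,0,-1,0.012,0,0,0,0,0,-1,0.014,0,0,0,0,0,-1],
)

```text
t: 9.93
eef_pos: [0.4933, 0.0463, 0.085]
eef_rot: [0.77, 0.637, -0.034, 0.028]
ft_force: [-0.7, -3.1, 2.2]
width: 0.0109
grasp_force: 45.0
```

Request:
arm_command(
  increments=[0.002,0,0,0,0,0,-1,0.004,0,0,0,0,0,-1,0.006,0,0,0,0,0,-1],
)

```text
t: 10.3
eef_pos: [0.4944, 0.0524, 0.0844]
eef_rot: [0.77, 0.637, -0.033, 0.028]
ft_force: [-1.2, -3.9, 1.2]
width: 0.0109
grasp_force: 45.0
```

Run:
```python
from h import *
s=st(); print(bay(-.037,.0575,0)); im,d,p=shot("wrist","w4"); 
cv2.imwrite("pics/w4c.png",cv2.resize(im[40:300,160:480],(640,520)))
```

```text
t 10.3 pos [0.4944 0.0524 0.0844] q [ 0.7697  0.6369 -0.0334  0.0276] F [-1.2 -3.9  1.2] w 0.0109 g 45.0 j [-0.09  0.45  1.75 -0.11  0.95  0.16]
(np.float64(0.49443212682857735), np.float64(0.0540370111965961), np.float64(0.08405916369147307))
```

View pics/w4c.png

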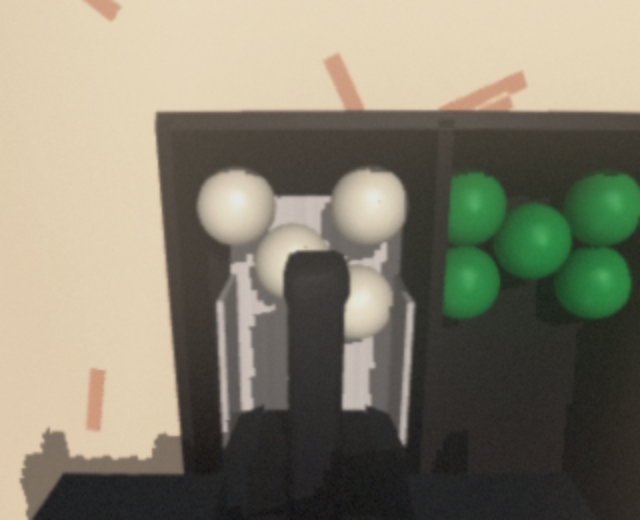

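Run:
```python
from h import *
s=ctrl.observe(); im,d,p=shot("wrist"); P=cloud(p,d); L=R.from_quat(s["eef_rot"]).inv().apply((P.reshape(-1,3)-s["eef_pos"])).reshape(P.shape)
x,y,z=L[...,0],L[...,1],L[...,2]
# scoop wall tops: tool z ~ .0663-.036=.030 ; bay wall tops tool z ~ .0663-.045=.021
k=(x>0)&(x<.03)&(z>.026)&(z<.036)&(abs(y)<.034)&(abs(y)>.02)
print("scoop walls y",np.median(y[k&(y<0)]),np.median(y[k&(y>0)]),k.sum())
k=(x>0.02)&(x<.06)&(z>.012)&(z<.024)&(abs(y)<.06)&(abs(y)>.02)
for q in(k&(y<0),k&(y>0)): print("bay rim y",np.percentile(y[q],[2,50,98]).round(4),q.sum())
im8=cv2.cvtColor(im,cv2.COLOR_BGR2HSV); w=(im8[...,1]<70)&(im8[...,2]>120)&(x>.03)&(x<.08)&(z>.03)&(z<.06)
n_,lab,stt,cen=cv2.connectedComponentsWithStats(w.astype(np.uint8))
for i in range(1,n_):
    if stt[i,4]>60: print(cen[i].round(),stt[i,4],np.nanmedian(L[lab==i],0).round(4))
```

```text
scoop walls y -0.028878557079967802 0.028084647815027078 565
bay rim y [-0.0418 -0.0395 -0.0376] 590
bay rim y [0.0316 0.0335 0.0358] 574
[285. 151.] 1761 [ 0.0509 -0.0198  0.0418]
[344. 143.] 1146 [0.0561 0.0156 0.0414]
[340. 180.] 103 [0.0318 0.0141 0.0459]
```

Request:
arm_command(
  increments=[0,-0.0015,-0.0003,0,0,0,-1,0.001,-0.0025,-0.0003,0,0,0,-1,0.0015,-0.0025,-0.0003,0,0,0,-1],
)

```text
t: 10.78
eef_pos: [0.4917, 0.0543, 0.0843]
eef_rot: [0.77, 0.637, -0.034, 0.027]
ft_force: [0.5, -1.1, -0.9]
width: 0.0109
grasp_force: 45.0
```

Request:
arm_command(
  increments=[-0.003,0,-0.003,0,0.044,0,-1,-0.006,0,-0.006,0,0.0875,0,-1,-0.009,0,-0.008,0,0.13,0,-1,-0.0123,0,-0.0095,0,0.175,0,-1,-0.0155,0,-0.011,0,0.22,0,-1],
)

```text
t: 11.4
eef_pos: [0.4889, 0.0401, 0.0966]
eef_rot: [0.769, 0.636, 0.051, -0.043]
ft_force: [-0.9, 0.4, -2.6]
width: 0.0114
grasp_force: 45.0
```

Request:
arm_command(
  increments=[-0.003,0,-0.003,0,0.05,0,-1,-0.007,0,-0.006,0,0.1,0,-1,-0.01,0,-0.008,0,0.15,0,-1,-0.01,0,-0.008,0,0.15,0,-1,-0.01,0,-0.008,0,0.15,0,-1],
)

```text
t: 12.02
eef_pos: [0.4872, 0.0294, 0.1033]
eef_rot: [0.763, 0.631, 0.108, -0.09]
ft_force: [0.8, 0.9, -3.6]
width: 0.0111
grasp_force: 45.0
```

Run:
```python
from h import *
s=st(); im,d,p=shot("wrist","w5"); 
cv2.imwrite("pics/w5c.png",cv2.resize(im[20:300,160:480],(480,420)))
```

```text
t 12.03 pos [0.4872 0.0294 0.1033] q [ 0.7627  0.6313  0.1081 -0.0899] F [ 0.8  0.9 -3.6] w 0.0111 g 45.0 j [-0.33  0.38  1.82  0.33  1.   -0.33]
```

View pics/w5c.png

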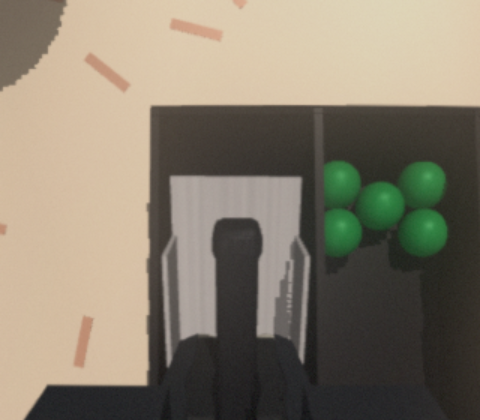

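```bash
cat >> h.py <<'E'
def vases(view="top",guess=((.587,.3255),(.4024,.2998))):
    im,d,p=shot(view); P=cloud(p,d); Z=P[...,2]-(.0024 if view=="top" else .0016); res=[]
    for c in guess:
        m=(np.hypot(P[...,0]-c[0],P[...,1]-c[1])<.1)&(Z>.095)&(Z<.112); q=P[m][:,:2]
        for _ in range(4):
            if len(q)<20: break
            A=np.c_[2*q,np.ones(len(q))]; s=np.linalg.lstsq(A,(q**2).sum(1),rcond=None)[0]; r=np.sqrt(s[2]+s[:2]@s[:2])
            q=q[abs(np.hypot(*(q-s[:2]).T)-.058)<.008]
        if len(q)>20: print(view,"vase",s[:2].round(4),"r",r.round(4),len(q)); res.append(s[:2])
        else: print("vase hidden",len(q)); res.append(None)
    return res
LIP=np.array([.0565,0,.0663])
def lip_tcp(L,rot): return np.array(L)-rot.apply(LIP)
E
sed -i 's/C=np.array(\[.5245,.0142\])/C=np.array([.5220,.0147])/' h.py
python3 - <<'E'
from h import *
v=vases(); th=110; h=np.array([np.cos(np.radians(th)),np.sin(np.radians(th))])
V=v[0] if v[0] is not None else np.array((.587,.3255)); 
L=lambda b,z:(*(V-h*b),z)
r0=pose(95,15);r=pose(th,12)
e=plan([((.4872,.0294,.235),pose(79.2,15.5),5),((.53,.15,.25),r0,5),(lip_tcp(L(.02,.15),r),r,5)])
for a in(-4,-12,-20,-28,-35): e=plan([(lip_tcp(L(.02,.118),pose(th,a)),pose(th,a),5)],e); print(e[0].round(4))
E
```

```text
top vase [0.5871 0.3252] r 0.0575 415
top vase [0.4023 0.2996] r 0.0575 415
rows>=3 5 d [0.036, -0.0, -0.126] w [-0.001, -0.012, 0.001]
rows>=3 5 d [0.126, 0.019, 0.019] w [0.073, -0.009, -0.266]
rows>=3 5 d [0.069, 0.096, 0.067] w [0.061, -0.052, -0.255]
rows>=2 5 d [0.014, -0.0, 0.018] w [-0.0, -0.279, 0.0]
[0.612  0.2581 0.1882]
rows>=1 5 d [0.01, -0.0, -0.007] w [0.0, -0.14, 0.0]
[0.6084 0.268  0.1945]
rows>=1 5 d [0.009, -0.0, -0.007] w [0.0, -0.139, 0.0]
[0.6049 0.2776 0.1995]
rows>=1 5 d [0.01, -0.0, -0.007] w [0.0, -0.14, 0.0]
[0.6008 0.2887 0.2026]
rows>=1 5 d [0.009, -0.0, -0.007] w [0.0, -0.122, 0.0]
[0.597  0.2993 0.2046]
```

Request:
arm_command(
  increments=[0.009,0,-0.03,0,0,0,-1,0.018,0,-0.06,0,0,0,-1,0.027,0,-0.095,0,0,0,-1,0.036,0,-0.126,0,-0.01,0,-1],
)

```text
t: 12.62
eef_pos: [0.4871, 0.0288, 0.2358]
eef_rot: [0.763, 0.632, 0.105, -0.086]
ft_force: [-0.3, 0.1, -2.9]
width: 0.0115
grasp_force: 45.0
```

Request:
arm_command(
  increments=[0.025,0.004,0.004,0.015,0,-0.05,-1,0.05,0.008,0.008,0.03,0,-0.1,-1,0.075,0.012,0.012,0.045,-0.005,-0.16,-1,0.1,0.016,0.016,0.06,-0.007,-0.21,-1,0.126,0.019,0.019,0.073,-0.009,-0.266,-1],
)

```text
t: 13.25
eef_pos: [0.5296, 0.1505, 0.2501]
eef_rot: [0.669, 0.732, 0.088, -0.097]
ft_force: [0.1, -1.3, -2.7]
width: 0.0116
grasp_force: 45.0
```

Request:
arm_command(
  increments=[0.014,0.019,0.013,0.012,-0.01,-0.05,-1,0.028,0.038,0.026,0.024,-0.02,-0.1,-1,0.042,0.057,0.04,0.036,-0.03,-0.15,-1,0.056,0.076,0.053,0.048,-0.04,-0.2,-1,0.069,0.096,0.067,0.061,-0.052,-0.255,-1],
)

```text
t: 13.88
eef_pos: [0.6181, 0.2426, 0.203]
eef_rot: [0.569, 0.816, 0.06, -0.086]
ft_force: [0.1, 0.1, -2.8]
width: 0.0112
grasp_force: 45.0
```

Run:
```python
from h import *
s=st(); 
v=vases("wrist")
rt=R.from_quat(s["eef_rot"]); print("lip",(s["eef_pos"]+rt.apply(LIP)).round(4), "head",np.degrees(np.arctan2(rt.as_matrix()[1,0],rt.as_matrix()[0,0])).round(1),"pitch",np.degrees(np.arcsin(rt.as_matrix()[2,0])).round(1))
```

```text
t 13.88 pos [0.6181 0.2426 0.203 ] q [ 0.5691  0.8155  0.0603 -0.0862] F [ 0.1  0.1 -2.8] w 0.0112 g 45.0 j [ 0.12  0.66  1.08  0.21  1.46 -0.26]
wrist vase [0.5842 0.3287] r 0.0568 1030
wrist vase [0.4368 0.3068] r 0.0574 3761
lip [0.5943 0.3075 0.15  ] head 110.2 pitch 12.1
```

Request:
arm_command(
  increments=[0.004,0,0.005,0,-0.07,0,-1,0.007,0,0.009,0,-0.14,0,-1,0.011,0,0.014,0,-0.21,0,-1,0.014,0,0.018,0,-0.279,0,-1,0.014,0,0.018,0,-0.279,0,-1],
)

```text
t: 14.55
eef_pos: [0.611, 0.2592, 0.1884]
eef_rot: [0.572, 0.82, -0.019, 0.027]
ft_force: [-0.5, 0.1, -2.1]
width: 0.0114
grasp_force: 45.0
```

Request:
arm_command(
  increments=[0.0025,0,-0.002,0,-0.035,0,-1,0.005,0,-0.0035,0,-0.07,0,-1,0.0075,0,-0.005,0,-0.105,0,-1,0.01,0,-0.007,0,-0.14,0,-1],
)

```text
t: 15.05
eef_pos: [0.6082, 0.2679, 0.1953]
eef_rot: [0.57, 0.815, -0.06, 0.086]
ft_force: [0.2, -0.2, -2.7]
width: 0.0115
grasp_force: 45.0
```

Request:
arm_command(
  increments=[0.0025,0,-0.002,0,-0.035,0,-1,0.005,0,-0.0035,0,-0.07,0,-1,0.0075,0,-0.005,0,-0.105,0,-1,0.009,0,-0.007,0,-0.139,0,-1],
)

```text
t: 15.55
eef_pos: [0.6047, 0.2775, 0.2002]
eef_rot: [0.565, 0.807, -0.099, 0.142]
ft_force: [0.4, 0.2, -2.5]
width: 0.0113
grasp_force: 45.0
```

Request:
arm_command(
  increments=[0.005,0,-0.0035,0,-0.07,0,-1,0.01,0,-0.007,0,-0.14,0,-1,0.01,0,-0.007,0,-0.14,0,-1,0.01,0,-0.007,0,-0.14,0,-1],
)

```text
t: 16.05
eef_pos: [0.6009, 0.2881, 0.2035]
eef_rot: [0.557, 0.795, -0.137, 0.197]
ft_force: [-0.3, 1.2, -2.6]
width: 0.0116
grasp_force: 45.0
```

Run:
```python
from h import *
s=st(); im,d,p=shot("wrist","w6"); im2,_,_=shot("scene","s6")
cv2.imwrite("pics/c6.png",np.vstack([cv2.resize(im,(480,300)),cv2.resize(im2[130:340,340:560],(480,300))]))
v=vases("top")
```

```text
t 16.05 pos [0.6009 0.2881 0.2035] q [ 0.5566  0.7952 -0.1374  0.1974] F [-0.3  1.2 -2.6] w 0.0116 g 45.0 j [ 0.45  0.73  1.01 -0.49  1.46  0.17]
top vase [0.5846 0.3258] r 0.0562 50
top vase [0.4379 0.3031] r 0.0576 410
```

View pics/c6.png

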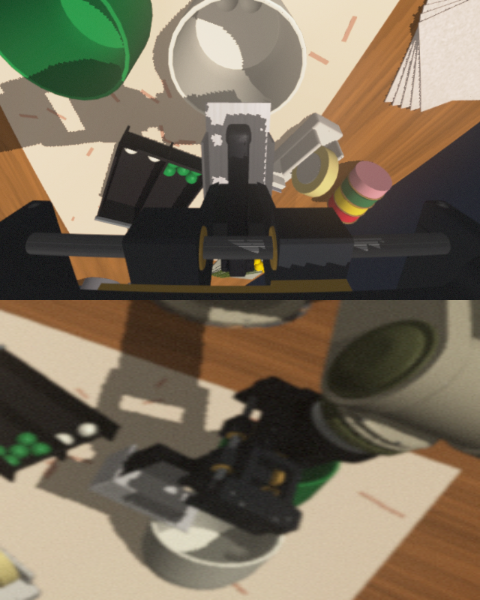

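```bash
cat >> h.py <<'E'
def tilt(phis,fwd=.33,lift=.001,tail=.053):
    """from flush pose: pivot mouth up by phi (rad), rear underside lifted, lip following the wall; shifts in the flush tool frame"""
    out=[]
    for f in phis:
        c,s=np.cos(f),np.sin(f); rot=lambda x,z:(x*c+z*s,-x*s+z*c)
        dz=.0663-rot(-tail,.0663)[1]-lift
        lx,lz=rot(.0565,.0663); rise=.0663-(lz+dz); dx=.0565-lx+fwd*rise
        out.append((round(dx,4),0,round(dz,4),0,round(f,3),0))
    return out
E
python3 - <<'E'
from h import *
e=plan([((.59,.25,.25),pose(105,-5),4),((.53,.12,.24),pose(90,0),5),(bay(-.037,.128,.08),pose(79.2,-5),5),(bay(-.037,.128,.004),pose(79.2,-5),5),(bay(-.037,.128,.000),pose(79.2,-5),5)])
for t in tilt([.04,.08,.12,.16,.2,.25,.3,.35]): print(t)
E
```

```text
rows>=3 4 d [-0.05, -0.023, -0.026] w [0.026, 0.398, 0.084]
rows>=3 5 d [-0.108, -0.092, 0.02] w [0.012, 0.087, 0.262]
rows>=3 5 d [-0.128, -0.05, 0.07] w [0.008, -0.087, 0.188]
rows>=2 5 d [0.0, 0.0, 0.076] w [0.0, 0.0, -0.0]
rows>=1 5 d [0.0, 0.0, 0.004] w [0.0, 0.0, -0.0]
(np.float64(-0.0008), 0, np.float64(-0.0031), 0, 0.04, 0)
(np.float64(-0.0019), 0, np.float64(-0.005), 0, 0.08, 0)
(np.float64(-0.0029), 0, np.float64(-0.0069), 0, 0.12, 0)
(np.float64(-0.0038), 0, np.float64(-0.0086), 0, 0.16, 0)
(np.float64(-0.0045), 0, np.float64(-0.0102), 0, 0.2, 0)
(np.float64(-0.0054), 0, np.float64(-0.0121), 0, 0.25, 0)
(np.float64(-0.0061), 0, np.float64(-0.0137), 0, 0.3, 0)
(np.float64(-0.0066), 0, np.float64(-0.0152), 0, 0.35, 0)
```

Request:
arm_command(
  increments=[-0.01,-0.005,-0.015,0,0.08,0.02,-1,-0.05,-0.023,-0.026,0.026,0.398,0.084,-1,-0.05,-0.023,-0.026,0.026,0.398,0.084,-1,-0.05,-0.023,-0.026,0.026,0.398,0.084,-1,-0.05,-0.023,-0.026,0.026,0.398,0.084,-1],
)

```text
t: 16.82
eef_pos: [0.5898, 0.2506, 0.249]
eef_rot: [0.607, 0.793, -0.028, 0.036]
ft_force: [0.1, 0.7, -2.9]
width: 0.0113
grasp_force: 45.0
```

Request:
arm_command(
  increments=[-0.108,-0.092,0.02,0.012,0.087,0.262,-1,-0.108,-0.092,0.02,0.012,0.087,0.262,-1,-0.108,-0.092,0.02,0.012,0.087,0.262,-1,-0.108,-0.092,0.02,0.012,0.087,0.262,-1],
)

```text
t: 17.32
eef_pos: [0.5293, 0.121, 0.2391]
eef_rot: [0.707, 0.707, -0.001, 0.0]
ft_force: [1.1, 0.3, -2.3]
width: 0.0114
grasp_force: 45.0
```

Request:
arm_command(
  increments=[-0.128,-0.05,0.03,0.008,-0.087,0.188,-1,-0.128,-0.05,0.05,0.008,-0.087,0.188,-1,-0.128,-0.05,0.07,0.008,-0.087,0.188,-1,-0.128,-0.05,0.07,0.008,-0.087,0.188,-1,-0.128,-0.05,0.07,0.008,-0.087,0.188,-1],
)

```text
t: 17.95
eef_pos: [0.4808, -0.0059, 0.1704]
eef_rot: [0.769, 0.638, -0.034, 0.029]
ft_force: [-0.1, -1.0, -2.4]
width: 0.0118
grasp_force: 45.0
```

Run:
```python
from h import *
s=st(); v=vases("top"); im,d,p=shot("top","t7"); P=cloud(p,d); Z=P[...,2]-.0024
m=(np.hypot(P[...,0]-.587,P[...,1]-.3255)<.05)&(Z<.05); zz=Z[m]; print("vase interior z hist",np.histogram(zz,bins=[0,.004,.01,.016,.022,.028,.034,.04])[0])
w=m&(Z>.018); n_,lab,stt,cen=cv2.connectedComponentsWithStats(w.astype(np.uint8)); print([(c.round(0).tolist(),a[4]) for c,a in zip(cen[1:],stt[1:])])
im,d,p=shot("wrist","w7"); P=cloud(p,d); hsv=cv2.cvtColor(im,cv2.COLOR_BGR2HSV)
a=(P[...,:2]-C)@n; sb=(P[...,:2]-C)@g
w=(abs(a+.037)<.036)&(sb>-.05)&(sb<.1)&(hsv[...,1]<80)&(hsv[...,2]>110)&(P[...,2]<.06)
n_,lab,stt,cen=cv2.connectedComponentsWithStats(w.astype(np.uint8))
for i in range(1,n_):
    if stt[i,4]>80: print("white",cen[i].round(),stt[i,4],"a,s",np.median(a[lab==i]).round(4),np.median(sb[lab==i]).round(4),np.median(P[...,2][lab==i]).round(3))
plan([(bay(-.037,.128,.004),pose(79.2,-5),5),(bay(-.037,.128,.0005),pose(79.2,-5),5)])
```

```text
t 17.95 pos [ 0.4808 -0.0059  0.1704] q [ 0.7689  0.6379 -0.0335  0.0287] F [-0.1 -1.  -2.4] w 0.0118 g 45.0 j [-0.21  0.29  1.72 -0.1   1.13  0.02]
top vase [0.5863 0.3251] r 0.0576 234
top vase [0.4379 0.3031] r 0.0576 420
vase interior z hist [278 631  26  37  92  55   0]
[([158.0, 198.0], np.int32(1)), ([158.0, 217.0], np.int32(176))]
white [292.  48.] 724 a,s -0.0574 0.081 0.036
white [339.  48.] 705 a,s -0.0194 0.0811 0.036
rows>=2 5 d [-0.001, -0.0, 0.077] w [0.002, 0.001, 0.003]
rows>=1 5 d [-0.0, -0.0, 0.003] w [-0.0, -0.0, -0.0]
```

Request:
arm_command(
  increments=[-0.001,0,0.03,0.002,0.001,0.003,-1,-0.001,0,0.055,0.002,0.001,0.003,-1,-0.001,0,0.07,0.002,0.001,0.003,-1,-0.001,0,0.077,0.002,0.001,0.003,-1],
)

```text
t: 18.6
eef_pos: [0.4784, -0.0146, 0.0927]
eef_rot: [0.77, 0.636, -0.034, 0.027]
ft_force: [-0.2, 0.2, -1.7]
width: 0.011
grasp_force: 45.0
```

Request:
arm_command(
  increments=[0,0,0.002,0,0,0,-1,0.01,0,0.0035,0,0,0,-1,0.022,0,0.004,0,0,0,-1,0.035,0,0.004,0,0,0,-1,0.048,0,0.004,0,0,0,-1],
)

```text
t: 19.23
eef_pos: [0.4885, 0.0321, 0.0863]
eef_rot: [0.77, 0.636, -0.033, 0.029]
ft_force: [0.0, -3.8, 5.6]
width: 0.0112
grasp_force: 45.0
```

Request:
arm_command(
  increments=[0.004,0,0,0,0,0,-1,0.008,0,0,0,0,0,-1,0.012,0,0,0,0,0,-1,0.016,0,0,0,0,0,-1,0.019,0,0,0,0,0,-1],
)

```text
t: 19.85
eef_pos: [0.492, 0.0504, 0.0846]
eef_rot: [0.77, 0.636, -0.033, 0.029]
ft_force: [-0.8, -4.3, 5.9]
width: 0.0113
grasp_force: 45.0
```

Request:
arm_command(
  increments=[0.001,0,0,0,0,0,-1,0.002,0,0,0,0,0,-1,0.003,0,0,0,0,0,-1],
)

```text
t: 20.23
eef_pos: [0.4925, 0.0533, 0.0844]
eef_rot: [0.77, 0.636, -0.033, 0.029]
ft_force: [-2.2, -3.5, 5.7]
width: 0.0113
grasp_force: 45.0
```

Run:
```python
from h import *
s=st(); print(np.round(bay(-.037,.0565,0),4)); im,d,p=shot("wrist","w8"); P=cloud(p,d); L=R.from_quat(s["eef_rot"]).inv().apply((P.reshape(-1,3)-s["eef_pos"])).reshape(P.shape)
hsv=cv2.cvtColor(im,cv2.COLOR_BGR2HSV); x,y,z=L[...,0],L[...,1],L[...,2]
k=(x>0)&(x<.03)&(z>.026)&(z<.036)&(abs(y)<.034)&(abs(y)>.02); print("scoop walls",np.median(y[k&(y<0)]),np.median(y[k&(y>0)]))
k=(x>0.02)&(x<.06)&(z>.012)&(z<.024)&(abs(y)<.06)&(abs(y)>.02)
for q in(k&(y<0),k&(y>0)): print("bay rim y",np.percentile(y[q],[2,50,98]).round(4),q.sum())
w=(hsv[...,1]<70)&(hsv[...,2]>110)&(x>.0)&(x<.09)&(z>.03)&(z<.055)&(abs(y)<.035)
n_,lab,stt,cen=cv2.connectedComponentsWithStats(w.astype(np.uint8))
for i in range(1,n_):
    if stt[i,4]>60: print("white",cen[i].round(),stt[i,4],np.median(L[lab==i],0).round(4))
w=(z>.058)&(z<.068)&(abs(y)<.03)&(hsv[...,2]>110); print("floor x",np.percentile(x[w],[99,99.8]).round(4))
```

```text
t 20.23 pos [0.4925 0.0533 0.0844] q [ 0.7704  0.6361 -0.0333  0.0286] F [-2.2 -3.5  5.7] w 0.0113 g 45.0 j [-0.08  0.45  1.75 -0.11  0.95  0.17]
[0.4921 0.0555 0.084 ]
scoop walls -0.028882560392481993 0.028054334538846912
bay rim y [-0.04   -0.0377 -0.0358] 579
bay rim y [0.0334 0.0353 0.0375] 583
white [283. 144.] 1161 [ 0.0557 -0.0211  0.0415]
white [345. 143.] 1181 [0.0559 0.0163 0.0414]
white [272. 203.] 106 [ 0.0213 -0.0286  0.0332]
floor x [0.0556 0.0563]
```

Request:
arm_command(
  increments=[0.0,-0.0005,-0.0007,0,0,0,-1,0.001,-0.0005,-0.0007,0,0,0,-1,0.002,-0.0005,-0.0007,0,0,0,-1],
)

```text
t: 20.65
eef_pos: [0.4918, 0.0552, 0.0843]
eef_rot: [0.77, 0.636, -0.034, 0.028]
ft_force: [-1.5, -3.6, 7.8]
width: 0.0111
grasp_force: 45.0
```

Request:
arm_command(
  increments=[0.001,0,0,0,0,0,-1,0.002,0,0,0,0,0,-1],
)

```text
t: 20.9
eef_pos: [0.4922, 0.0572, 0.0841]
eef_rot: [0.77, 0.636, -0.034, 0.028]
ft_force: [-1.1, -3.1, 7.1]
width: 0.0116
grasp_force: 45.0
```

```bash
cat >> h.py <<'E'
def inscoop(lo,hi,nm):
    s=st(); im,d,p=shot("wrist"); P=cloud(p,d); L=R.from_quat(s["eef_rot"]).inv().apply((P.reshape(-1,3)-s["eef_pos"])).reshape(P.shape)
    hsv=cv2.cvtColor(im,cv2.COLOR_BGR2HSV); x,y,z=L[...,0],L[...,1],L[...,2]
    a=(P[...,:2]-C)@n; sb=(P[...,:2]-C)@g
    w=cv2.inRange(hsv,lo,hi)>0; w&=(abs(a)<.08)&(sb>-.12)&(sb<.13)&(P[...,2]<.09)&(z<.075)
    n_,lab,stt,cen=cv2.connectedComponentsWithStats(w.astype(np.uint8))
    for i in range(1,n_):
        if stt[i,4]>80: print(nm,cen[i].round(),stt[i,4],"tool",np.median(L[lab==i],0).round(4),"bin a,s,z",np.median(a[lab==i]).round(3),np.median(sb[lab==i]).round(3),np.median(P[...,2][lab==i]).round(3))
    return im
WH=((0,0,110),(180,60,255)); GR=((40,80,30),(85,255,255))
E
python3 - <<'E'
from h import *
inscoop(*WH,"w")
E
```

```text
t 20.9 pos [0.4922 0.0572 0.0841] q [ 0.7704  0.636  -0.0339  0.0279] F [-1.1 -3.1  7.1] w 0.0116 g 45.0 j [-0.08  0.45  1.75 -0.11  0.95  0.18]
w [372.  83.] 5682 tool [0.0925 0.036  0.074 ] bin a,s,z -0.001 0.122 0.002
w [313. 175.] 5681 tool [ 0.0395 -0.0047  0.0621] bin a,s,z -0.042 0.07 0.023
w [363. 222.] 296 tool [0.0073 0.0278 0.0299] bin a,s,z -0.009 0.04 0.053
```

Request:
arm_command(
  increments=[-0.0008,0,-0.0035,0,0.04,0,-1,-0.0019,0,-0.0055,0,0.08,0,-1,-0.0029,0,-0.0074,0,0.12,0,-1,-0.0038,0,-0.0091,0,0.16,0,-1,-0.0045,0,-0.0107,0,0.2,0,-1],
)

```text
t: 21.58
eef_pos: [0.4906, 0.0543, 0.094]
eef_rot: [0.77, 0.635, 0.043, -0.037]
ft_force: [0.3, -0.5, -2.8]
width: 0.0112
grasp_force: 45.0
```

Request:
arm_command(
  increments=[-0.0004,0,-0.002,0,0.05,0,-1,-0.0008,0,-0.004,0,0.1,0,-1,-0.0011,0,-0.0055,0,0.15,0,-1,-0.0011,0,-0.0055,0,0.15,0,-1,-0.0011,0,-0.0055,0,0.15,0,-1],
)

```text
t: 22.2
eef_pos: [0.4905, 0.0525, 0.0994]
eef_rot: [0.765, 0.631, 0.1, -0.084]
ft_force: [-0.9, 0.4, -1.5]
width: 0.0109
grasp_force: 45.0
```

Request:
arm_command(
  increments=[0.003,0,-0.01,0,0.02,0,-1,0.006,0,-0.025,0,0.02,0,-1,0.01,0,-0.04,0,0.02,0,-1,0.01,0,-0.04,0,0.02,0,-1],
)

```text
t: 22.7
eef_pos: [0.4912, 0.0513, 0.1423]
eef_rot: [0.764, 0.63, 0.109, -0.089]
ft_force: [0.1, 0.4, -2.1]
width: 0.0114
grasp_force: 45.0
```

Run:
```python
from h import *
im=inscoop(*WH,"w"); cv2.imwrite("pics/w9.png",cv2.resize(im[0:300,120:520],(480,360)))
```

```text
t 22.7 pos [0.4912 0.0513 0.1423] q [ 0.7635  0.6303  0.109  -0.0891] F [ 0.1  0.4 -2.1] w 0.0114 g 45.0 j [-0.28  0.33  1.78  0.32  1.08 -0.25]
w [290. 210.] 1543 tool [ 0.0049 -0.02    0.0632] bin a,s,z -0.057 0.053 0.083
w [341. 206.] 1078 tool [0.0101 0.0163 0.0632] bin a,s,z -0.021 0.058 0.084
```

View pics/w9.png

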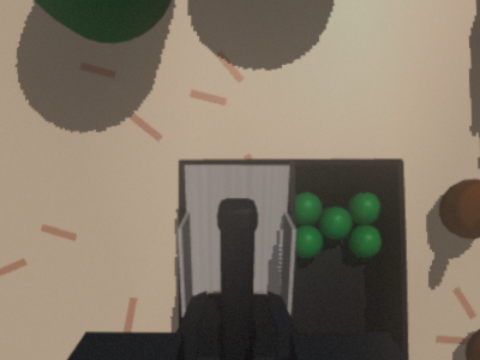

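Request:
arm_command(
  increments=[0.007,0,-0.025,0,0,0,-1,0.014,0,-0.05,0,0,0,-1,0.021,0,-0.075,0,0,0,-1,0.026,0,-0.09,0,0,0,-1],
)

```text
t: 23.25
eef_pos: [0.4907, 0.0513, 0.2351]
eef_rot: [0.764, 0.63, 0.108, -0.09]
ft_force: [0.5, 1.2, -3.7]
width: 0.0113
grasp_force: 45.0
```

```bash
cat >> h.py <<'E'
def inbin(view="scene",off=.0018):
    im,d,p=shot(view); P=cloud(p,d); hsv=cv2.cvtColor(im,cv2.COLOR_BGR2HSV); a=(P[...,:2]-C)@n; sb=(P[...,:2]-C)@g; Z=P[...,2]-off
    for nm,(lo,hi) in dict(w=((0,0,90),(180,80,255)),g=GR).items():
        w=cv2.inRange(hsv,lo,hi)>0; w&=(abs(a)<.072)&(sb>-.1)&(sb<.1)&(Z<.055)&(Z>.012)
        n_,lab,stt,cen=cv2.connectedComponentsWithStats(w.astype(np.uint8))
        for i in range(1,n_):
            if stt[i,4]>15: print(view,nm,cen[i].round(),stt[i,4],"bin a,s,z",np.nanmedian(a[lab==i]).round(3),np.nanmedian(sb[lab==i]).round(3),np.nanmedian(Z[lab==i]).round(3))
E
python3 - <<'E'
from h import *
st(); inbin(); inbin("top",.0024); v=vases()
th=110; h=np.array([np.cos(np.radians(th)),np.sin(np.radians(th))]); V=np.array((.5865,.3255))
r0=pose(95,15);r=pose(th,12); L=lambda b,z:(*(V-h*b),z)
plan([((.53,.15,.25),r0,5),(lip_tcp(L(.02,.15),r),r,5)])
E
```

```text
t 23.25 pos [0.4907 0.0513 0.2351] q [ 0.7636  0.6301  0.1082 -0.0903] F [ 0.5  1.2 -3.7] w 0.0113 g 45.0 j [-0.28  0.22  1.65  0.29  1.31 -0.17]
scene g [350. 233.] 339 bin a,s,z 0.027 0.072 0.033
top g [278. 218.] 410 bin a,s,z 0.035 0.072 0.034
top vase [0.5862 0.3252] r 0.0576 237
top vase [0.4378 0.303 ] r 0.0576 416
rows>=2 5 d [0.105, 0.02, 0.014] w [0.073, -0.021, -0.268]
rows>=3 5 d [0.069, 0.094, 0.067] w [0.061, -0.052, -0.255]
```

Request:
arm_command(
  increments=[0.02,0.004,0.003,0.015,0,-0.05,-1,0.045,0.008,0.006,0.03,-0.005,-0.1,-1,0.065,0.012,0.009,0.045,-0.01,-0.16,-1,0.09,0.016,0.012,0.06,-0.015,-0.21,-1,0.105,0.02,0.014,0.073,-0.021,-0.268,-1],
)

```text
t: 24.02
eef_pos: [0.5301, 0.1513, 0.2488]
eef_rot: [0.669, 0.732, 0.087, -0.097]
ft_force: [0.6, 0.1, -2.6]
width: 0.0112
grasp_force: 45.0
```

Request:
arm_command(
  increments=[0.014,0.019,0.013,0.012,-0.01,-0.05,-1,0.028,0.038,0.026,0.024,-0.02,-0.1,-1,0.042,0.057,0.04,0.036,-0.03,-0.15,-1,0.056,0.076,0.053,0.048,-0.04,-0.2,-1,0.069,0.094,0.067,0.061,-0.052,-0.255,-1],
)

```text
t: 24.65
eef_pos: [0.6167, 0.2427, 0.2011]
eef_rot: [0.57, 0.815, 0.059, -0.087]
ft_force: [-0.5, -0.5, -2.3]
width: 0.0107
grasp_force: 45.0
```

Request:
arm_command(
  increments=[0.004,0,0.005,0,-0.07,0,-1,0.007,0,0.009,0,-0.14,0,-1,0.011,0,0.014,0,-0.21,0,-1,0.014,0,0.018,0,-0.279,0,-1,0.014,0,0.018,0,-0.279,0,-1],
)

```text
t: 25.28
eef_pos: [0.6096, 0.2595, 0.1867]
eef_rot: [0.572, 0.819, -0.021, 0.027]
ft_force: [0.1, -0.3, -2.8]
width: 0.0115
grasp_force: 45.0
```

Request:
arm_command(
  increments=[0.0025,0,-0.002,0,-0.035,0,-1,0.005,0,-0.0035,0,-0.07,0,-1,0.0075,0,-0.005,0,-0.105,0,-1,0.01,0,-0.007,0,-0.14,0,-1],
)

```text
t: 25.78
eef_pos: [0.607, 0.2686, 0.1951]
eef_rot: [0.57, 0.815, -0.06, 0.087]
ft_force: [1.4, -0.9, -2.0]
width: 0.0114
grasp_force: 45.0
```

Request:
arm_command(
  increments=[0.0025,0,-0.002,0,-0.035,0,-1,0.005,0,-0.0035,0,-0.07,0,-1,0.0075,0,-0.005,0,-0.105,0,-1,0.009,0,-0.007,0,-0.139,0,-1],
)

```text
t: 26.28
eef_pos: [0.6034, 0.2783, 0.2]
eef_rot: [0.565, 0.807, -0.1, 0.143]
ft_force: [-0.5, -1.0, -2.5]
width: 0.0111
grasp_force: 45.0
```

Request:
arm_command(
  increments=[0.005,0,-0.0035,0,-0.07,0,-1,0.01,0,-0.007,0,-0.14,0,-1,0.01,0,-0.007,0,-0.14,0,-1,0.01,0,-0.007,0,-0.14,0,-1],
)

```text
t: 26.78
eef_pos: [0.5997, 0.2888, 0.2032]
eef_rot: [0.557, 0.795, -0.138, 0.198]
ft_force: [-0.1, -0.4, -2.6]
width: 0.011
grasp_force: 45.0
```

Run:
```python
from h import *
st(); e=plan([((.59,.25,.25),pose(105,-5),4),((.56,.12,.24),pose(90,0),5),(bay(.037,.128,.08),pose(79.2,-5),5)])
inbin()
```

```text
t 26.77 pos [0.5997 0.2888 0.2032] q [ 0.5568  0.7948 -0.1383  0.1978] F [-0.1 -0.4 -2.6] w 0.011 g 45.0 j [ 0.45  0.73  1.02 -0.49  1.46  0.17]
rows>=3 4 d [-0.051, -0.022, -0.026] w [0.025, 0.4, 0.084]
rows>=3 5 d [-0.117, -0.063, 0.02] w [0.012, 0.087, 0.262]
rows>=3 5 d [-0.141, -0.007, 0.07] w [0.008, -0.087, 0.188]
scene g [350. 233.] 345 bin a,s,z 0.027 0.071 0.033
```

Request:
arm_command(
  increments=[-0.01,-0.005,-0.015,0,0.08,0.02,-1,-0.051,-0.022,-0.026,0.025,0.4,0.084,-1,-0.051,-0.022,-0.026,0.025,0.4,0.084,-1,-0.051,-0.022,-0.026,0.025,0.4,0.084,-1,-0.051,-0.022,-0.026,0.025,0.4,0.084,-1],
)

```text
t: 27.45
eef_pos: [0.5898, 0.2509, 0.2494]
eef_rot: [0.608, 0.793, -0.028, 0.036]
ft_force: [-0.2, -0.3, -3.5]
width: 0.011
grasp_force: 45.0
```

Request:
arm_command(
  increments=[-0.117,-0.063,0.02,0.012,0.087,0.262,-1,-0.117,-0.063,0.02,0.012,0.087,0.262,-1,-0.117,-0.063,0.02,0.012,0.087,0.262,-1,-0.117,-0.063,0.02,0.012,0.087,0.262,-1],
)

```text
t: 27.95
eef_pos: [0.5598, 0.1208, 0.2402]
eef_rot: [0.707, 0.708, -0.001, 0.0]
ft_force: [1.2, 1.4, -3.0]
width: 0.0113
grasp_force: 45.0
```

Request:
arm_command(
  increments=[-0.141,-0.007,0.03,0.008,-0.087,0.188,-1,-0.141,-0.007,0.05,0.008,-0.087,0.188,-1,-0.141,-0.007,0.07,0.008,-0.087,0.188,-1,-0.141,-0.007,0.07,0.008,-0.087,0.188,-1,-0.141,-0.007,0.07,0.008,-0.087,0.188,-1],
)

```text
t: 28.58
eef_pos: [0.5537, -0.0192, 0.1714]
eef_rot: [0.769, 0.638, -0.033, 0.029]
ft_force: [-0.7, 0.5, -1.6]
width: 0.0108
grasp_force: 45.0
```

Run:
```python
from h import *
s=st(); v=vases("top"); im,d,p=shot("top","t10"); P=cloud(p,d); Z=P[...,2]-.0024
m=(np.hypot(P[...,0]-.5865,P[...,1]-.3255)<.05)&(Z<.05); print("vase interior z hist",np.histogram(Z[m],bins=[0,.004,.01,.016,.022,.028,.034,.04,.05])[0])
im,d,p=shot("wrist","w10"); P=cloud(p,d); L=R.from_quat(s["eef_rot"]).inv().apply((P.reshape(-1,3)-s["eef_pos"])).reshape(P.shape)
a=(P[...,:2]-C)@n; sb=(P[...,:2]-C)@g; hsv=cv2.cvtColor(im,cv2.COLOR_BGR2HSV)
w=cv2.inRange(hsv,(0,0,110),(180,70,255))>0; w&=(abs(a+.037)<.034)&(sb<.09)&(sb>-.1)&(P[...,2]<.06)&(P[...,2]>.02); print("white px in bay",w.sum())
inscoop(*GR,"g")
plan([(bay(.037,.128,.004),pose(79.2,-5),5),(bay(.037,.128,.0005),pose(79.2,-5),5)])
```

```text
t 28.57 pos [ 0.5537 -0.0192  0.1714] q [ 0.7689  0.6379 -0.0333  0.0286] F [-0.7  0.5 -1.6] w 0.0108 g 45.0 j [-0.21  0.44  1.5  -0.09  1.2   0.01]
top vase [0.5862 0.3251] r 0.0576 251
top vase [0.4379 0.303 ] r 0.0576 416
vase interior z hist [215 568  28  55 165  94   1   0]
white px in bay 17
t 28.73 pos [ 0.5535 -0.0196  0.1716] q [ 0.7691  0.6377 -0.0332  0.0289] F [-0.5  0.5 -2.3] w 0.0114 g 45.0 j [-0.21  0.44  1.5  -0.09  1.2   0.01]
rows>=2 5 d [-0.001, -0.0, 0.078] w [0.002, 0.001, 0.002]
rows>=1 5 d [-0.0, -0.0, 0.003] w [-0.0, -0.0, -0.0]
```

Request:
arm_command(
  increments=[-0.001,0,0.03,0.002,0.001,0.002,-1,-0.001,0,0.055,0.002,0.001,0.002,-1,-0.001,0,0.07,0.002,0.001,0.002,-1,-0.001,0,0.078,0.002,0.001,0.002,-1],
)

```text
t: 29.28
eef_pos: [0.5515, -0.0284, 0.0927]
eef_rot: [0.77, 0.636, -0.034, 0.027]
ft_force: [0.0, -0.5, -2.3]
width: 0.0113
grasp_force: 45.0
```

Request:
arm_command(
  increments=[0,0,0.002,0,0,0,-1,0.008,0,0.0028,0,0,0,-1,0.018,0,0.0028,0,0,0,-1,0.028,0,0.0028,0,0,0,-1,0.038,0,0.0028,0,0,0,-1],
)

```text
t: 29.9
eef_pos: [0.5589, 0.009, 0.0872]
eef_rot: [0.77, 0.636, -0.034, 0.027]
ft_force: [-0.7, -2.0, 1.6]
width: 0.0109
grasp_force: 45.0
```

Request:
arm_command(
  increments=[0.005,0,0,0,0,0,-1,0.01,0,0,0,0,0,-1,0.015,0,0,0,0,0,-1,0.02,0,0,0,0,0,-1,0.024,0,0,0,0,0,-1],
)

```text
t: 30.52
eef_pos: [0.5634, 0.0312, 0.0855]
eef_rot: [0.77, 0.636, -0.034, 0.028]
ft_force: [-4.7, -10.5, 14.2]
width: 0.0113
grasp_force: 45.0
```

Request:
arm_command(
  increments=[0.003,0,0,0,0,0,-1,0.006,0,0,0,0,0,-1,0.008,0,0,0,0,0,-1,0.01,0,0,0,0,0,-1,0.01,0,0,0,0,0,-1],
)

```text
t: 31.15
eef_pos: [0.5652, 0.0416, 0.0843]
eef_rot: [0.77, 0.636, -0.034, 0.027]
ft_force: [0.3, -2.9, 5.1]
width: 0.0114
grasp_force: 45.0
```

Run:
```python
from h import *
im=inscoop(*GR,"g"); print(np.round(bay(.037,.055,0),4)); cv2.imwrite("pics/w11.png",cv2.resize(im[40:300,160:480],(480,390)))
s=ctrl.observe(); im,d,p=shot("wrist"); P=cloud(p,d); L=R.from_quat(s["eef_rot"]).inv().apply((P.reshape(-1,3)-s["eef_pos"])).reshape(P.shape); x,y,z=L[...,0],L[...,1],L[...,2]
k=(x>0)&(x<.03)&(z>.026)&(z<.036)&(abs(y)<.034)&(abs(y)>.02); print("scoop walls",np.median(y[k&(y<0)]),np.median(y[k&(y>0)]))
k=(x>0.02)&(x<.06)&(z>.012)&(z<.024)&(abs(y)<.06)&(abs(y)>.02)
for q in(k&(y<0),k&(y>0)): print("bay rim y",np.percentile(y[q],[2,50,98]).round(4),q.sum())
```

```text
t 31.15 pos [0.5652 0.0416 0.0843] q [ 0.7704  0.6361 -0.0337  0.0274] F [ 0.3 -2.9  5.1] w 0.0114 g 45.0 j [-0.09  0.58  1.53 -0.1   1.04  0.15]
g [316. 160.] 4675 tool [ 0.0487 -0.0018  0.0404] bin a,s,z 0.036 0.08 0.04
[0.5651 0.0431 0.0838]
scoop walls -0.028848590824142324 0.02744915439926871
bay rim y [-0.0396 -0.0373 -0.0354] 575
bay rim y [0.0339 0.0356 0.038 ] 580
```

View pics/w11.png

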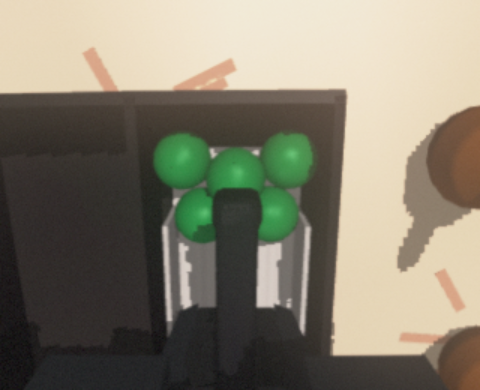

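Request:
arm_command(
  increments=[0.001,0,-0.0005,0,0,0,-1,0.002,0,-0.0007,0,0,0,-1,0.003,0,-0.0007,0,0,0,-1],
)

```text
t: 31.62
eef_pos: [0.5653, 0.0447, 0.084]
eef_rot: [0.77, 0.636, -0.034, 0.027]
ft_force: [0.3, -2.6, 0.9]
width: 0.0111
grasp_force: 45.0
```

Request:
arm_command(
  increments=[-0.0008,0,-0.0035,0,0.04,0,-1,-0.0019,0,-0.0055,0,0.08,0,-1,-0.0029,0,-0.0074,0,0.12,0,-1,-0.0038,0,-0.0091,0,0.16,0,-1,-0.0045,0,-0.0107,0,0.2,0,-1],
)

```text
t: 32.25
eef_pos: [0.5642, 0.0416, 0.0945]
eef_rot: [0.77, 0.636, 0.043, -0.038]
ft_force: [0.8, -0.3, -3.4]
width: 0.011
grasp_force: 45.0
```

Request:
arm_command(
  increments=[-0.0004,0,-0.002,0,0.05,0,-1,-0.0008,0,-0.004,0,0.1,0,-1,-0.0011,0,-0.0055,0,0.15,0,-1,-0.0011,0,-0.0055,0,0.15,0,-1,-0.0011,0,-0.0055,0,0.15,0,-1],
)

```text
t: 32.88
eef_pos: [0.5643, 0.0397, 0.1003]
eef_rot: [0.765, 0.631, 0.1, -0.084]
ft_force: [0.3, -0.3, -3.4]
width: 0.0114
grasp_force: 45.0
```

Run:
```python
from h import *
im=inscoop(*GR,"g"); inbin()
```

```text
t 32.88 pos [0.5643 0.0397 0.1003] q [ 0.7645  0.6312  0.1001 -0.0843] F [ 0.3 -0.3 -3.4] w 0.0114 g 45.0 j [-0.25  0.53  1.59  0.3   1.06 -0.22]
g [342. 206.] 709 tool [0.0161 0.0155 0.0411] bin a,s,z 0.052 0.059 0.064
g [291. 208.] 763 tool [ 0.0144 -0.0172  0.0411] bin a,s,z 0.02 0.057 0.064
g [333. 236.] 83 tool [-0.0068  0.0103  0.0455] bin a,s,z 0.047 0.038 0.055
scene w [327. 216.] 36 bin a,s,z 0.054 -0.005 0.048
scene w [351. 233.] 286 bin a,s,z 0.035 0.081 0.046
scene g [340. 215.] 43 bin a,s,z 0.025 0.021 0.051
scene g [333. 220.] 44 bin a,s,z 0.049 0.024 0.052
```

Request:
arm_command(
  increments=[0.009,0,-0.03,0,0.02,0,-1,0.018,0,-0.065,0,0.02,0,-1,0.027,0,-0.1,0,0.02,0,-1,0.036,0,-0.132,0,0.02,0,-1,0.036,0,-0.132,0,0.02,0,-1],
)

```text
t: 33.6
eef_pos: [0.5655, 0.0399, 0.2392]
eef_rot: [0.763, 0.631, 0.109, -0.089]
ft_force: [0.2, 0.1, -4.0]
width: 0.0109
grasp_force: 45.0
```

Run:
```python
from h import *
st(); inbin(); v=vases()
th=110; h=np.array([np.cos(np.radians(th)),np.sin(np.radians(th))]); V=np.array((.4379,.3030)) if v[1] is None else v[1]
L=lambda b,z:(*(V-h*b),z); r0=pose(95,15);r=pose(th,12)
e=plan([((.49,.15,.25),r0,5),(lip_tcp(L(.02,.15),r),r,5)])
for a in(-4,-12,-20,-28): e=plan([(lip_tcp(L(.02,.118),pose(th,a)),pose(th,a),5)],e)
```

```text
t 33.6 pos [0.5655 0.0399 0.2392] q [ 0.7632  0.6307  0.1094 -0.0886] F [ 0.2  0.1 -4. ] w 0.0109 g 45.0 j [-0.26  0.38  1.43  0.29  1.36 -0.14]
top vase [0.5863 0.3251] r 0.0575 226
top vase [0.4378 0.303 ] r 0.0576 422
rows>=3 5 d [0.094, -0.094, 0.013] w [0.071, -0.021, -0.268]
rows>=2 5 d [0.056, -0.015, 0.064] w [0.061, -0.052, -0.255]
rows>=2 5 d [0.014, -0.0, 0.018] w [0.001, -0.28, 0.0]
rows>=1 5 d [0.01, -0.0, -0.007] w [-0.0, -0.139, 0.0]
rows>=1 5 d [0.01, -0.0, -0.007] w [-0.0, -0.14, 0.0]
rows>=1 5 d [0.01, -0.0, -0.008] w [-0.0, -0.139, 0.0]
```

Request:
arm_command(
  increments=[0.019,-0.019,0.003,0.014,-0.004,-0.054,-1,0.038,-0.038,0.005,0.028,-0.008,-0.107,-1,0.056,-0.056,0.008,0.043,-0.013,-0.16,-1,0.075,-0.075,0.01,0.057,-0.017,-0.214,-1,0.094,-0.094,0.013,0.071,-0.021,-0.268,-1],
)

```text
t: 34.33
eef_pos: [0.4886, 0.1513, 0.2504]
eef_rot: [0.669, 0.732, 0.088, -0.097]
ft_force: [0.1, 0.1, -3.8]
width: 0.0117
grasp_force: 45.0
```

Request:
arm_command(
  increments=[0.011,-0.003,0.013,0.012,-0.01,-0.05,-1,0.022,-0.006,0.026,0.024,-0.02,-0.1,-1,0.034,-0.009,0.038,0.036,-0.03,-0.15,-1,0.045,-0.012,0.051,0.048,-0.04,-0.2,-1,0.056,-0.015,0.064,0.061,-0.052,-0.255,-1],
)

```text
t: 34.95
eef_pos: [0.4691, 0.2197, 0.2032]
eef_rot: [0.569, 0.816, 0.06, -0.085]
ft_force: [0.1, -0.2, -3.9]
width: 0.0113
grasp_force: 45.0
```

Request:
arm_command(
  increments=[0.004,0,0.005,0,-0.07,0,-1,0.007,0,0.009,0,-0.14,0,-1,0.011,0,0.014,0,-0.21,0,-1,0.014,0,0.018,0,-0.279,0,-1,0.014,0,0.018,0,-0.279,0,-1],
)

```text
t: 35.58
eef_pos: [0.4628, 0.2365, 0.1888]
eef_rot: [0.572, 0.82, -0.019, 0.029]
ft_force: [-0.7, -0.0, -3.3]
width: 0.0115
grasp_force: 45.0
```

Request:
arm_command(
  increments=[0.0025,0,-0.002,0,-0.035,0,-1,0.005,0,-0.0035,0,-0.07,0,-1,0.0075,0,-0.005,0,-0.105,0,-1,0.01,0,-0.007,0,-0.14,0,-1],
)

```text
t: 36.08
eef_pos: [0.4598, 0.2453, 0.1958]
eef_rot: [0.571, 0.814, -0.06, 0.087]
ft_force: [-0.2, 0.6, -2.4]
width: 0.0114
grasp_force: 45.0
```

Request:
arm_command(
  increments=[0.0025,0,-0.002,0,-0.035,0,-1,0.005,0,-0.0035,0,-0.07,0,-1,0.0075,0,-0.005,0,-0.105,0,-1,0.01,0,-0.007,0,-0.139,0,-1],
)

```text
t: 36.58
eef_pos: [0.4559, 0.2558, 0.2004]
eef_rot: [0.565, 0.806, -0.099, 0.144]
ft_force: [0.3, 0.1, -2.0]
width: 0.0114
grasp_force: 45.0
```

Request:
arm_command(
  increments=[0.005,0,-0.0035,0,-0.07,0,-1,0.01,0,-0.007,0,-0.14,0,-1,0.01,0,-0.007,0,-0.14,0,-1,0.01,0,-0.007,0,-0.14,0,-1],
)

```text
t: 37.08
eef_pos: [0.452, 0.2666, 0.2036]
eef_rot: [0.557, 0.795, -0.138, 0.199]
ft_force: [0.3, 0.0, -2.2]
width: 0.0112
grasp_force: 45.0
```

Run:
```python
from h import *
st(); a=np.radians(5.4); ex=np.array([np.cos(a),np.sin(a)]); seat=np.array([.5366,-.3426]); out=seat-.105*ex
plan([((.45,.22,.25),pose(100,0),4),((.42,.02,.25),pose(90,0),5),((.39,-.2,.22),pose(93,0),5),((*(out-[.0,.0]),.1565),pose(95.5,0),5)])
inbin()
```

```text
t 37.08 pos [0.452  0.2666 0.2036] q [ 0.5569  0.7947 -0.1376  0.1986] F [ 0.3  0.  -2.2] w 0.0112 g 45.0 j [ 0.53  0.44  1.49 -0.49  1.34  0.33]
rows>=3 4 d [-0.06, -0.018, -0.021] w [0.045, 0.487, 0.17]
rows>=4 5 d [-0.192, -0.064, 0.0] w [-0.0, -0.0, 0.175]
rows>=4 5 d [-0.22, -0.03, 0.03] w [-0.0, -0.0, -0.053]
rows>=3 5 d [-0.154, 0.034, 0.064] w [-0.0, -0.0, -0.043]
```

Request:
arm_command(
  increments=[-0.01,-0.005,-0.015,0,0.08,0.02,-1,-0.06,-0.018,-0.021,0.045,0.487,0.17,-1,-0.06,-0.018,-0.021,0.045,0.487,0.17,-1,-0.06,-0.018,-0.021,0.045,0.487,0.17,-1,-0.06,-0.018,-0.021,0.045,0.487,0.17,-1],
)

```text
t: 37.75
eef_pos: [0.4501, 0.2187, 0.2506]
eef_rot: [0.644, 0.765, -0.0, 0.001]
ft_force: [0.8, 0.1, -2.3]
width: 0.0115
grasp_force: 45.0
```

Request:
arm_command(
  increments=[-0.192,-0.064,0,0,0,0.175,-1,-0.192,-0.064,0,0,0,0.175,-1,-0.192,-0.064,0,0,0,0.175,-1,-0.192,-0.064,0,0,0,0.175,-1,-0.192,-0.064,0,0,0,0.175,-1],
)

```text
t: 38.38
eef_pos: [0.4201, 0.0197, 0.2504]
eef_rot: [0.707, 0.707, -0.0, 0.0]
ft_force: [0.4, 0.4, -3.0]
width: 0.0111
grasp_force: 45.0
```

Request:
arm_command(
  increments=[-0.22,-0.03,0.03,0,0,-0.053,-1,-0.22,-0.03,0.03,0,0,-0.053,-1,-0.22,-0.03,0.03,0,0,-0.053,-1,-0.22,-0.03,0.03,0,0,-0.053,-1,-0.22,-0.03,0.03,0,0,-0.053,-1],
)

```text
t: 39.0
eef_pos: [0.3904, -0.2006, 0.2199]
eef_rot: [0.688, 0.725, -0.0, -0.0]
ft_force: [-0.5, 0.7, -2.3]
width: 0.0114
grasp_force: 45.0
```

Run:
```python
from h import *
s=st(); v=vases(); im,d,p=shot("top","t12"); P=cloud(p,d); Z=P[...,2]-.0024; hsv=cv2.cvtColor(im,cv2.COLOR_BGR2HSV)
for c,nm in((v[0],"W"),(v[1],"G")):
    m=(np.hypot(P[...,0]-c[0],P[...,1]-c[1])<.05)&(Z<.05); print(nm,"z hist",np.histogram(Z[m],bins=[0,.004,.01,.016,.022,.028,.034,.04,.05])[0])
    w=m&(Z>.016); 
crop=np.hstack([cv2.resize(im[175:250,120:210],(400,333),interpolation=cv2.INTER_CUBIC),cv2.resize(im[250:325,120:210],(400,333),interpolation=cv2.INTER_CUBIC)]); cv2.imwrite("pics/c12.png",crop)
im,d,p=shot("wrist"); P=cloud(p,d); L=R.from_quat(s["eef_rot"]).inv().apply((P.reshape(-1,3)-s["eef_pos"])).reshape(P.shape); x,y,z=L[...,0],L[...,1],L[...,2]
k=(x>0)&(x<.052)&(abs(y)<.022)&(z>.05)&(z<.08); q=np.polyfit(x[k],z[k],1); print("scoop floor slope deg",np.degrees(q[0]),"z",np.median(z[k])); w=(z>.055)&(z<.075)&(abs(y)<.026); print("lip",np.percentile(x[w],[99,99.8]))
a=np.radians(5.4); ex=np.array([np.cos(a),np.sin(a)]); seat=np.array([.5366,-.3426])
plan([((*(seat-.105*ex),.1565),pose(95.5,0),5)])
```

```text
t 39.0 pos [ 0.3904 -0.2006  0.2199] q [ 6.885e-01  7.253e-01 -4.000e-04 -4.000e-04] F [-0.5  0.7 -2.3] w 0.0114 g 45.0 j [-0.74  0.14  1.77 -0.    1.23 -0.79]
top vase [0.5863 0.3252] r 0.0575 237
top vase [0.4379 0.303 ] r 0.0576 420
W z hist [242 517  35  50 181  86   1   0]
G z hist [241 524  25  60 212 127   3   0]
scoop floor slope deg -0.3712308935104495 z 0.062445241996716194
lip [0.05880733 0.0589469 ]
rows>=3 5 d [-0.156, 0.033, 0.064] w [-0.0, 0.0, -0.041]
```

View pics/c12.png

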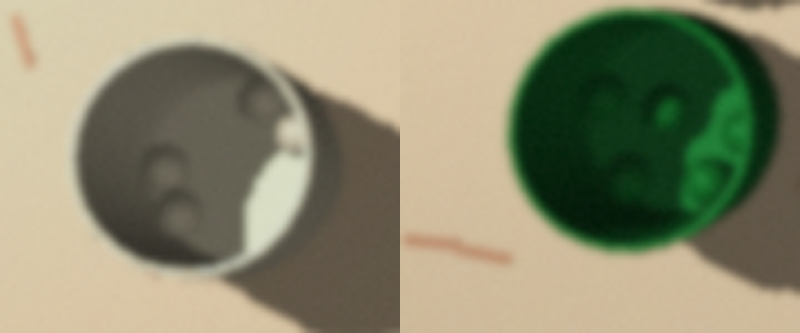

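Request:
arm_command(
  increments=[-0.03,0.007,0.012,0,0,-0.01,-1,-0.08,0.017,0.03,0,0,-0.02,-1,-0.13,0.027,0.05,0,0,-0.03,-1,-0.157,0.033,0.064,0,0,-0.041,-1,-0.157,0.033,0.064,0,0,-0.041,-1],
)

```text
t: 39.78
eef_pos: [0.432, -0.3547, 0.1553]
eef_rot: [0.673, 0.74, -0.0, -0.001]
ft_force: [-1.0, 0.7, -2.4]
width: 0.0113
grasp_force: 45.0
```

Run:
```python
from h import *
st(); plan([((.5366,-.3436,.1565),pose(95.5,0),5),((.5366,-.3436,.132),pose(95.5,0),5)])
```

```text
t 39.77 pos [ 0.432  -0.3547  0.1553] q [ 6.728e-01  7.398e-01 -1.000e-04 -9.000e-04] F [-1.   0.7 -2.4] w 0.0113 g 45.0 j [-0.9   0.46  1.51 -0.    1.17 -0.99]
rows>=2 5 d [0.001, 0.105, -0.001] w [-0.001, -0.001, -0.001]
rows>=1 5 d [0.0, 0.0, 0.024] w [-0.0, -0.0, -0.0]
```

Request:
arm_command(
  increments=[0.001,0.02,-0.001,0,0,0,-1,0.001,0.045,-0.001,0,0,0,-1,0.001,0.07,-0.001,0,0,0,-1,0.001,0.095,-0.001,0,0,0,-1,0.001,0.105,-0.001,0,0,0,-1],
)

```text
t: 40.4
eef_pos: [0.5372, -0.3423, 0.1581]
eef_rot: [0.672, 0.74, -0.0, 0.0]
ft_force: [-0.1, -0.3, -3.1]
width: 0.0113
grasp_force: 45.0
```

Request:
arm_command(
  increments=[0,0,0.006,0,0,0,-1,0,0,0.012,0,0,0,-1,0,0,0.018,0,0,0,-1,0,0,0.022,0,0,0,-1,0,0,0.024,0,0,0,-1],
)

```text
t: 41.02
eef_pos: [0.5354, -0.3446, 0.1333]
eef_rot: [0.673, 0.739, -0.0, -0.0]
ft_force: [-0.4, 1.0, -2.1]
width: 0.0115
grasp_force: 45.0
```

Run:
```python
from h import *
st(); plan([((.5366,-.3436,.132),pose(95.5,0),5)])
```

```text
t 41.02 pos [ 0.5354 -0.3446  0.1333] q [ 6.733e-01  7.394e-01 -2.000e-04 -0.000e+00] F [-0.4  1.  -2.1] w 0.0115 g 45.0 j [-0.76  0.65  1.27 -0.    1.23 -0.85]
rows>=1 5 d [0.001, 0.001, 0.001] w [-0.0, 0.0, -0.002]
```

Request:
arm_command(
  increments=[0.001,0.001,0.001,0,0,0,-1,0.001,0.001,0.0015,0,0,0,-1,0.001,0.001,0.002,0,0,0,-1],
)

```text
t: 41.4
eef_pos: [0.5367, -0.3435, 0.1325]
eef_rot: [0.673, 0.74, -0.0, 0.001]
ft_force: [-3.1, 1.4, 6.8]
width: 0.0117
grasp_force: 45.0
```

Request:
arm_command(
  increments=[0,0,0,0,0,0,-0.6,0,0,0,0,0,0,-0.4,0,0,0,0,0,0,-0.2,0,0,0,0,0,0,-0.2],
)

```text
t: 41.9
eef_pos: [0.5366, -0.3434, 0.1315]
eef_rot: [0.673, 0.74, -0.0, 0.0]
ft_force: [0.6, 0.4, 1.0]
width: 0.0351
grasp_force: 0.0
```

Request:
arm_command(
  increments=[0,0,-0.01,0,0,0,-0.2,0,0,-0.03,0,0,0,-0.2,0,0,-0.06,0,0,0,-0.2,0,0,-0.1,0,0,0,-0.2,0,0,-0.13,0,0,0,-0.2],
)

```text
t: 42.52
eef_pos: [0.5367, -0.3434, 0.2642]
eef_rot: [0.673, 0.74, -0.0, 0.001]
ft_force: [0.5, -0.3, -0.4]
width: 0.0352
grasp_force: 0.0
```

Run:
```python
from h import *
st(); im,d,p=shot("wrist","w13"); P=cloud(p,d); B=np.array([.5362,-.3432]); th=np.radians(5.5)
ex=np.array([np.cos(th),np.sin(th)]); ey=np.array([-ex[1],ex[0]])
X=P[...,:2]-B; sx=X@ex; sy=X@ey; Z=P[...,2]
k=(abs(sx)<.02)&(abs(sy)<.06)&(Z>.151)&(Z<.168); print("bar",k.sum(),"sx",np.percentile(sx[k],[2,50,98]).round(4),"sy",np.percentile(sy[k],[1,99]).round(4),"slope deg",np.degrees(np.polyfit(sy[k],sx[k],1)[0]),"z",np.median(Z[k]),"z slope",np.degrees(np.polyfit(sy[k],Z[k],1)[0]))
vases(); 
T,d,p=shot("top"); P=cloud(p,d); Z=P[...,2]-.0024; v,u=np.mgrid[:400,:640]
for nm,bx in dict(b1=(270,155,300,186),b2=(320,155,350,186)).items():
    m=(u>bx[0])&(u<bx[2])&(v>bx[1])&(v<bx[3]); a=m&(Z>.06); q=m&(Z>.025)&(Z<.055)
    hs=cv2.cvtColor(T,cv2.COLOR_BGR2HSV); 
    if a.any(): print(nm,"tip",P[a].mean(0).round(4),P[a][P[a][:,2].argmax()].round(4),"body circ",cv2.minEnclosingCircle(P[q][:,:2].astype(np.float32)))
```

```text
t 42.52 pos [ 0.5367 -0.3434  0.2642] q [ 6.731e-01  7.395e-01 -2.000e-04  1.300e-03] F [ 0.5 -0.3 -0.4] w 0.0352 g 0.0 j [-0.75  0.56  1.07 -0.    1.51 -0.85]
bar 1752 sx [-0.0102 -0.0006  0.0074] sy [-0.0504  0.0536] slope deg 0.6450396411579955 z 0.15872217539631014 z slope 1.1048395393522994
top vase [0.5863 0.3252] r 0.0576 229
top vase [0.4379 0.303 ] r 0.0576 424
b1 tip [0.682  0.0654 0.0916] [0.6845 0.0654 0.1048] body circ ((0.6841526627540588, 0.06601414829492569), 0.022503966465592384)
b2 tip [ 0.6853 -0.0535  0.0916] [ 0.6887 -0.052   0.1041] body circ ((0.6868703961372375, -0.05420752614736557), 0.022687118500471115)
```

Run:
```python
from h import *
h=np.array([np.cos(np.radians(110)),np.sin(np.radians(110))]); W=np.array([.5863,.3252]);G=np.array([.4379,.303])
plan([((.52,-.1,.27),pose(95),5),((*(W-.082*h+[.0,-.04]),.24),pose(108),5+1),((*(W-.082*h),.2),pose(110),3),((*(G-.082*h),.2),pose(110),4)])
```

```text
rows>=4 5 d [0.244, 0.006, -0.008] w [0.002, 0.003, 0.007]
rows>=6 6 d [0.299, 0.121, 0.03] w [-0.0, -0.0, -0.227]
rows>=1 3 d [0.038, 0.012, 0.04] w [-0.0, -0.0, -0.035]
rows>=3 4 d [0.03, -0.147, 0.0] w [-0.0, -0.0, -0.0]
```

Request:
arm_command(
  increments=[0.244,0.006,-0.008,0.002,0.003,0.007,-0.2,0.244,0.006,-0.008,0.002,0.003,0.007,-0.2,0.244,0.006,-0.008,0.002,0.003,0.007,-0.2,0.244,0.006,-0.008,0.002,0.003,0.007,-0.2,0.244,0.006,-0.008,0.002,0.003,0.007,-0.2],
)

```text
t: 43.3
eef_pos: [0.5191, -0.0967, 0.2689]
eef_rot: [0.674, 0.739, -0.0, -0.002]
ft_force: [-0.2, -1.0, -0.3]
width: 0.0354
grasp_force: 0.0
```

Request:
arm_command(
  increments=[0.299,0.121,0.03,0,0,-0.227,-0.2,0.299,0.121,0.03,0,0,-0.227,-0.2,0.299,0.121,0.03,0,0,-0.227,-0.2,0.299,0.121,0.03,0,0,-0.227,-0.2,0.299,0.121,0.03,0,0,-0.227,-0.2],
)

```text
t: 43.92
eef_pos: [0.6116, 0.1985, 0.2394]
eef_rot: [0.588, 0.809, -0.0, -0.002]
ft_force: [-0.2, -0.5, -0.2]
width: 0.035
grasp_force: 0.0
```

Request:
arm_command(
  increments=[0.048,0.016,0.04,0,0,-0.035,-0.2,0.048,0.016,0.04,0,0,-0.035,-0.2,0.048,0.016,0.04,0,0,-0.035,-0.2],
)

```text
t: 44.3
eef_pos: [0.6117, 0.2472, 0.2006]
eef_rot: [0.574, 0.819, -0.0, -0.002]
ft_force: [0.1, -1.6, 0.3]
width: 0.0354
grasp_force: 0.0
```

```bash
cat >> h.py <<'E'
def balls(V,nm):
    """marble tops inside a vase from the wrist depth"""
    s=st(); im,d,p=shot("wrist",nm); P=cloud(p,d); Z=P[...,2]
    rr=np.hypot(P[...,0]-V[0],P[...,1]-V[1])
    rim=(rr<.075)&(rr>.045)&(Z>.1)&(Z<.112); q=P[rim][:,:2]
    A=np.c_[2*q,np.ones(len(q))]; c=np.linalg.lstsq(A,(q**2).sum(1),rcond=None)[0][:2]; print("rim centre",c.round(4),len(q))
    uv=proj(p,[[*c,.03],[*c,.105],[c[0]+.06,c[1],.105]]); print("px",uv.round().tolist())
    m=(rr<.05)&(Z<.06)&(Z>.027); n_,lab,stt,cen=cv2.connectedComponentsWithStats(m.astype(np.uint8))
    for i in range(1,n_):
        if stt[i,4]>25: print("ball",cen[i].round(),stt[i,4],"rel",(np.median(P[lab==i],0)-[*c,0]).round(4),"zmax",np.percentile(Z[lab==i],95).round(4))
    return im,P,c
E
python3 - <<'E'
from h import *
im,P,c=balls((.5863,.3252),"w14")
E
```

```text
t 44.3 pos [0.6117 0.2472 0.2006] q [ 5.741e-01  8.188e-01 -1.000e-04 -1.700e-03] F [ 0.1 -1.6  0.3] w 0.0354 g 0.0 j [ 0.21  0.65  1.09  0.    1.41 -0.14]
rim centre [0.585  0.3292] 3490
px [[321.0, 94.0], [322.0, 93.0], [395.0, 121.0]]
ball [309.  55.] 334 rel [-0.0227  0.0298  0.0298] zmax 0.0321
ball [334.  56.] 350 rel [0.0002 0.0372 0.03  ] zmax 0.0323
ball [350. 119.] 300 rel [ 0.0361 -0.0125  0.0297] zmax 0.0321
ball [326. 132.] 287 rel [ 0.0177 -0.033   0.0299] zmax 0.032
ball [319. 146.] 249 rel [ 0.0187 -0.0494  0.0323] zmax 0.0482
```

Request:
arm_command(
  increments=[0.03,-0.147,0,0,0,0,-0.2,0.03,-0.147,0,0,0,0,-0.2,0.03,-0.147,0,0,0,0,-0.2,0.03,-0.147,0,0,0,0,-0.2],
)

```text
t: 44.85
eef_pos: [0.4627, 0.2253, 0.2029]
eef_rot: [0.574, 0.819, 0.001, -0.001]
ft_force: [0.5, -0.5, 0.7]
width: 0.0351
grasp_force: 0.0
```

Run:
```python
from h import *
im,P,c=balls((.4379,.303),"w15")
a=cv2.imread("pics/w14.png"); cv2.imwrite("pics/c15.png",np.hstack([a[0:260,190:450],im[0:260,190:450]]))
```

```text
t 44.85 pos [0.4627 0.2253 0.2029] q [ 5.743e-01  8.187e-01  1.200e-03 -7.000e-04] F [ 0.5 -0.5  0.7] w 0.0351 g 0.0 j [ 0.22  0.32  1.58  0.    1.24 -0.12]
rim centre [0.4354 0.3068] 3414
px [[319.0, 94.0], [320.0, 93.0], [393.0, 121.0]]
ball [299.  60.] 327 rel [-0.0289  0.0232  0.03  ] zmax 0.0323
ball [343.  61.] 337 rel [0.0114 0.0363 0.0299] zmax 0.0324
ball [326.  93.] 336 rel [0.0058 0.0036 0.0298] zmax 0.0324
ball [283. 102.] 333 rel [-0.0308 -0.0186  0.0297] zmax 0.0322
ball [300. 128.] 268 rel [-0.0068 -0.0373  0.0298] zmax 0.032
ball [334. 145.] 405 rel [ 0.0322 -0.0428  0.0388] zmax 0.0573
```

View pics/c15.png

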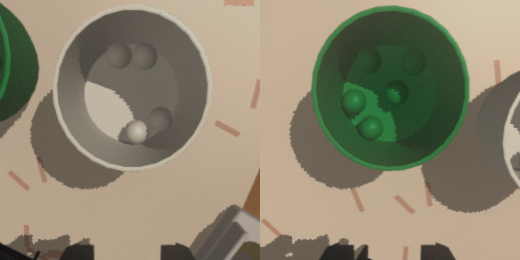

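Run:
```python
from h import *
e=plan([((.56,.16,.25),pose(100),4),((.683,.0657,.17),pose(90),4),((.683,.0657,.059),pose(90),5)])
```

```text
rows>=3 4 d [-0.094, 0.068, -0.048] w [0.001, -0.003, 0.173]
rows>=3 4 d [-0.114, 0.105, 0.081] w [0.0, 0.0, 0.174]
rows>=2 5 d [-0.0, 0.0, 0.111] w [0.0, 0.0, 0.0]
```

Request:
arm_command(
  increments=[-0.094,0.068,-0.048,0.001,-0.003,0.173,0.15,-0.094,0.068,-0.048,0.001,-0.003,0.173,0.15,-0.094,0.068,-0.048,0.001,-0.003,0.173,0.15,-0.094,0.068,-0.048,0.001,-0.003,0.173,0.15],
)

```text
t: 45.4
eef_pos: [0.5593, 0.1608, 0.2483]
eef_rot: [0.643, 0.766, -0.001, -0.001]
ft_force: [-0.5, 0.3, 0.7]
width: 0.0506
grasp_force: 0.0
```

Request:
arm_command(
  increments=[-0.114,0.105,0.081,0,0,0.174,0.15,-0.114,0.105,0.081,0,0,0.174,0.15,-0.114,0.105,0.081,0,0,0.174,0.15,-0.114,0.105,0.081,0,0,0.174,0.15],
)

```text
t: 45.9
eef_pos: [0.682, 0.066, 0.1639]
eef_rot: [0.707, 0.707, -0.003, -0.003]
ft_force: [-1.8, -0.1, 0.4]
width: 0.0506
grasp_force: 0.0
```

Run:
```python
from h import *
s=st(); plan([((.683,.0657,.059),pose(90),5)])
im,d,p=shot("wrist"); P=cloud(p,d); L=R.from_quat(s["eef_rot"]).inv().apply((P.reshape(-1,3)-s["eef_pos"])).reshape(P.shape)
hsv=cv2.cvtColor(im,cv2.COLOR_BGR2HSV); m=(cv2.inRange(hsv,(30,50,20),(90,255,255))>0)&(np.hypot(L[...,0],L[...,1])<.04)&(P[...,2]>.05)&(P[...,2]<.11)
print("shoot in tool",m.sum(),np.median(L[m],0),"world",np.median(P[m],0))
```

```text
t 45.9 pos [0.682  0.066  0.1639] q [ 0.707   0.7072 -0.003  -0.0026] F [-1.8 -0.1  0.4] w 0.0506 g 0.0 j [-0.07  0.74  1.03 -0.    1.39 -0.07]
rows>=2 5 d [-0.0, 0.002, 0.105] w [-0.008, 0.001, 0.0]
shoot in tool 417 [0.00566268 0.00085577 0.07158943] world [0.68232665 0.07161923 0.09233888]
```

Request:
arm_command(
  increments=[0.001,0.001,0.03,0,0,0,0.15,0.001,0.001,0.06,0,0,0,0.15,0.001,0.001,0.085,0,0,0,0.15,0.001,0.001,0.1,0,0,0,0.15,0.001,0.001,0.109,0,0,0,0.15],
)

```text
t: 46.58
eef_pos: [0.6826, 0.069, 0.0592]
eef_rot: [0.706, 0.708, -0.001, -0.0]
ft_force: [-0.5, -1.2, -0.9]
width: 0.0505
grasp_force: 0.0
```

Request:
arm_command(
  increments=[0,0,0,0,0,0,-0.3,0,0,0,0,0,0,-0.6,0,0,0,0,0,0,-0.9,0,0,0,0,0,0,-1,0,0,0,0,0,0,-1],
  squeeze=15,
)

```text
t: 47.2
eef_pos: [0.6829, 0.0681, 0.0591]
eef_rot: [0.706, 0.708, -0.001, -0.0]
ft_force: [-0.2, 0.9, 2.1]
width: 0.0118
grasp_force: 15.0
```

Run:
```python
from h import *
s=st(); vases()
e=plan([((s["eef_pos"][0],s["eef_pos"][1],.215),pose(90),4),((.5863,.3252,.24),pose(100),5),((.5863,.3252,.13),pose(100),5)])
```

```text
t 47.2 pos [0.6829 0.0681 0.0591] q [ 7.065e-01  7.077e-01 -1.000e-03 -4.000e-04] F [-0.2  0.9  2.1] w 0.0118 g 15.0 j [-0.07  0.83  1.13 -0.    1.18 -0.07]
top vase [0.5862 0.325 ] r 0.0576 242
top vase [0.4379 0.303 ] r 0.0576 418
rows>=3 4 d [-0.0, -0.0, -0.156] w [-0.002, 0.001, 0.002]
rows>=5 5 d [0.257, -0.097, -0.025] w [-0.0, -0.0, -0.175]
rows>=2 5 d [-0.0, 0.0, 0.11] w [-0.0, -0.0, 0.0]
```

Request:
arm_command(
  increments=[0,0,-0.02,0,0,0,-1,0,0,-0.06,0,0,0,-1,0,0,-0.1,0,0,0,-1,0,0,-0.14,0,0,0,-1,0,0,-0.156,0,0,0,-1],
)

```text
t: 47.88
eef_pos: [0.6837, 0.0683, 0.2184]
eef_rot: [0.706, 0.708, 0.0, 0.001]
ft_force: [-0.5, -0.9, -0.5]
width: 0.0125
grasp_force: 15.0
```

Request:
arm_command(
  increments=[0.04,-0.015,-0.005,0,0,-0.03,-1,0.09,-0.035,-0.01,0,0,-0.06,-1,0.14,-0.055,-0.015,0,0,-0.1,-1,0.19,-0.075,-0.02,0,0,-0.14,-1,0.23,-0.09,-0.025,0,0,-0.175,-1],
)

```text
t: 48.5
eef_pos: [0.5915, 0.2999, 0.2395]
eef_rot: [0.641, 0.767, -0.002, -0.001]
ft_force: [0.4, -0.0, 0.6]
width: 0.0122
grasp_force: 15.0
```

Request:
arm_command(
  increments=[0.02,-0.005,0,0,0,0,-1,0.026,-0.006,0,0,0,0,-1,0.026,-0.006,0,0,0,0,-1],
)

```text
t: 48.88
eef_pos: [0.5828, 0.3217, 0.2393]
eef_rot: [0.642, 0.766, -0.002, -0.001]
ft_force: [0.9, 0.5, -0.8]
width: 0.0124
grasp_force: 15.0
```

Run:
```python
from h import *
s=st(); im,d,p=shot("wrist","w16"); P=cloud(p,d); L=R.from_quat(s["eef_rot"]).inv().apply((P.reshape(-1,3)-s["eef_pos"])).reshape(P.shape)
hsv=cv2.cvtColor(im,cv2.COLOR_BGR2HSV); m=(np.hypot(L[...,0],L[...,1])<.03)&(L[...,2]>.008)&(L[...,2]<.05)
q=L[m]; print("bulb body tool x,y range",np.percentile(q,[2,98],0).round(4))
vases(); e=plan([((.5863-.0003,.3252+.002,.13),pose(100),5),((.5863-.0003,.3252+.002,.075),pose(100),5)])
```

```text
t 48.88 pos [0.5828 0.3217 0.2393] q [ 0.6424  0.7664 -0.0016 -0.0008] F [ 0.9  0.5 -0.8] w 0.0124 g 15.0 j [ 0.33  0.64  1.   -0.    1.51  0.15]
bulb body tool x,y range [[-0.0003 -0.0215  0.0106]
 [ 0.022   0.0197  0.0391]]
top vase [0.5859 0.3252] r 0.0568 87
top vase [0.4379 0.3027] r 0.0575 240
rows>=2 5 d [0.005, 0.004, 0.109] w [-0.003, 0.001, 0.0]
rows>=1 5 d [0.0, 0.0, 0.055] w [-0.0, -0.0, 0.0]
```

Request:
arm_command(
  increments=[0.004,0.003,0.03,0,0,0,-1,0.005,0.004,0.06,0,0,0,-1,0.005,0.004,0.09,0,0,0,-1,0.005,0.004,0.109,0,0,0,-1,0.005,0.004,0.109,0,0,0,-1],
)

```text
t: 49.6
eef_pos: [0.585, 0.327, 0.1294]
eef_rot: [0.642, 0.766, -0.002, -0.001]
ft_force: [-0.0, -0.0, -0.7]
width: 0.0122
grasp_force: 15.0
```

Request:
arm_command(
  increments=[0,0,0.012,0,0,0,-1,0,0,0.024,0,0,0,-1,0,0,0.036,0,0,0,-1,0,0,0.046,0,0,0,-1,0,0,0.055,0,0,0,-1],
)

```text
t: 50.22
eef_pos: [0.5849, 0.3281, 0.0751]
eef_rot: [0.642, 0.767, -0.001, -0.001]
ft_force: [0.5, -0.3, -0.6]
width: 0.0123
grasp_force: 15.0
```

Request:
arm_command(
  increments=[0,0,0.003,0,0,0,-1,0,0,0.006,0,0,0,-1,0,0,0.008,0,0,0,-1],
)

```text
t: 50.6
eef_pos: [0.585, 0.3282, 0.0679]
eef_rot: [0.642, 0.767, -0.001, -0.001]
ft_force: [0.9, 0.2, -0.8]
width: 0.0119
grasp_force: 15.0
```

Run:
```python
from h import *
st()
```

```text
t 50.6 pos [0.585  0.3282 0.0679] q [ 6.419e-01  7.668e-01 -1.000e-03 -6.000e-04] F [ 0.9  0.2 -0.8] w 0.0119 g 15.0 j [0.34 0.79 1.19 0.   1.16 0.16]
```

Request:
arm_command(
  increments=[0,0,0.0015,0,0,0,-1,0,0,0.0025,0,0,0,-1,0,0,0.003,0,0,0,-1],
)

```text
t: 50.98
eef_pos: [0.585, 0.3282, 0.0651]
eef_rot: [0.642, 0.767, -0.001, -0.001]
ft_force: [-0.1, -0.4, 2.4]
width: 0.0124
grasp_force: 15.0
```

Request:
arm_command(
  increments=[0.001,0,0,0,0,0,-1,0.002,0,0,0,0,0,-1,0.003,0,0,0,0,0,-1,0.003,0,0,0,0,0,-1],
)

```text
t: 51.48
eef_pos: [0.5847, 0.3311, 0.0652]
eef_rot: [0.642, 0.767, -0.001, -0.0]
ft_force: [-0.9, -2.5, 4.7]
width: 0.0124
grasp_force: 15.0
```

Run:
```python
from h import *
st(); vases()
im,d,p=shot("wrist","w17"); cv2.imwrite("pics/w17c.png",cv2.resize(im[0:300,160:480],(480,450)))
```

```text
t 51.48 pos [0.5847 0.3311 0.0652] q [ 6.419e-01  7.668e-01 -9.000e-04 -4.000e-04] F [-0.9 -2.5  4.7] w 0.0124 g 15.0 j [ 0.34  0.8   1.19 -0.    1.16  0.16]
top vase [0.5872 0.3247] r 0.0572 154
top vase [0.438  0.3029] r 0.0575 162
```

Request:
arm_command(
  increments=[-0.0005,0,-0.0005,0,0,0,-1,-0.0005,0,-0.0005,0,0,0,-0.7,-0.0005,0,-0.0005,0,0,0,-0.5,-0.0005,0,-0.0005,0,0,0,-0.35,-0.0005,0,-0.0005,0,0,0,-0.35],
)

```text
t: 52.2
eef_pos: [0.5844, 0.3306, 0.0652]
eef_rot: [0.642, 0.767, -0.001, -0.001]
ft_force: [-0.8, -0.4, -0.4]
width: 0.0286
grasp_force: 0.0
```

Request:
arm_command(
  increments=[0,0,-0.01,0,0,0,-0.35,0,0,-0.03,0,0,0,-0.35,0,0,-0.06,0,0,0,-0.35,0,0,-0.1,0,0,0,-0.35,0,0,-0.15,0,0,0,-0.35],
)

```text
t: 52.82
eef_pos: [0.5845, 0.3306, 0.2168]
eef_rot: [0.642, 0.767, -0.002, -0.001]
ft_force: [-0.5, -0.7, 0.2]
width: 0.0282
grasp_force: 0.0
```

```bash
cat >> h.py <<'E'
def bulb_in(V,view):
    s=st(); im,d,p=shot(view,"b_%s_%d"%(view,int(s["t"]*10))); P=cloud(p,d); Z=P[...,2]; hsv=cv2.cvtColor(im,cv2.COLOR_BGR2HSV); r=np.hypot(P[...,0]-V[0],P[...,1]-V[1])
    b=(cv2.inRange(hsv,(0,70,20),(25,255,255))>0)&(r<.05)&(Z<.09)
    sh=(cv2.inRange(hsv,(28,60,20),(75,255,255))>0)&(r<.05)&(Z>.06)&(Z<.125)&(r<.04)
    for nm,m in(("body",b),("shoot",sh)):
        if m.any(): print(view,nm,m.sum(),"mean rel",(P[m].mean(0)-[*V,0]).round(4),"z",np.percentile(Z[m],[2,98]).round(4))
E
python3 - <<'E'
from h import *
v=vases(); bulb_in(v[0],"top"); bulb_in(v[0],"scene")
e=plan([((.60,.25,.24),pose(100),3),((.67,.06,.23),pose(92),4),((.686,-.0525,.17),pose(90),4)])
E
```

```text
top vase [0.5844 0.3198] r 0.0528 57
top vase [0.438  0.3028] r 0.0574 249
t 52.88 pos [0.5864 0.3313 0.2251] q [0.6419 0.7668 0.0037 0.0021] F [-0.1 -0.1  5.8] w 0.0288 g 0.0 j [0.34 0.66 1.   0.   1.47 0.16]
top body 290 mean rel [-0.001   0.0006  0.0419] z [0.0056 0.0631]
top shoot 45 mean rel [0.0001 0.0034 0.095 ] z [0.064  0.1105]
t 52.92 pos [0.5865 0.3314 0.2224] q [0.6418 0.7668 0.0036 0.0021] F [-0.4  0.2 -0.2] w 0.0288 g 0.0 j [0.34 0.66 1.01 0.   1.47 0.16]
scene body 255 mean rel [0.0065 0.0109 0.0442] z [0.0304 0.0538]
scene shoot 89 mean rel [0.0047 0.0103 0.0882] z [0.061  0.1078]
rows>=2 3 d [-0.082, -0.0, -0.021] w [0.003, -0.001, 0.002]
rows>=4 4 d [-0.2, 0.036, 0.01] w [0.001, 0.0, 0.14]
rows>=3 4 d [-0.113, 0.012, 0.06] w [-0.0, 0.0, 0.035]
```

Request:
arm_command(
  increments=[-0.082,0,-0.021,0,0,0,-0.1,-0.082,0,-0.021,0,0,0,0.15,-0.082,0,-0.021,0,0,0,0.15],
)

```text
t: 53.35
eef_pos: [0.5996, 0.2491, 0.2361]
eef_rot: [0.643, 0.766, -0.001, -0.001]
ft_force: [-1.0, 0.3, 0.1]
width: 0.0507
grasp_force: 0.0
```

Request:
arm_command(
  increments=[-0.2,0.036,0.01,0,0,0.14,0.15,-0.2,0.036,0.01,0,0,0.14,0.15,-0.2,0.036,0.01,0,0,0.14,0.15,-0.2,0.036,0.01,0,0,0.14,0.15],
)

```text
t: 53.85
eef_pos: [0.6705, 0.0577, 0.2246]
eef_rot: [0.695, 0.719, -0.002, -0.001]
ft_force: [0.7, 0.1, -0.3]
width: 0.0505
grasp_force: 0.0
```

Request:
arm_command(
  increments=[-0.115,0.012,0.06,0,0,0.035,0.15,-0.115,0.012,0.06,0,0,0.035,0.15,-0.115,0.012,0.06,0,0,0.035,0.15,-0.115,0.012,0.06,0,0,0.035,0.15],
)

```text
t: 54.35
eef_pos: [0.6862, -0.0532, 0.1663]
eef_rot: [0.706, 0.708, -0.001, -0.001]
ft_force: [-0.5, 0.2, 0.0]
width: 0.0509
grasp_force: 0.0
```

Run:
```python
from h import *
s=st(); plan([((.686,-.0545,.059),pose(90),5)]); v=vases(); bulb_in(v[0],"top")
im,d,p=shot("wrist"); P=cloud(p,d); L=R.from_quat(s["eef_rot"]).inv().apply((P.reshape(-1,3)-s["eef_pos"])).reshape(P.shape)
hsv=cv2.cvtColor(im,cv2.COLOR_BGR2HSV); m=(cv2.inRange(hsv,(30,50,20),(90,255,255))>0)&(np.hypot(L[...,0],L[...,1])<.04)&(P[...,2]>.05)&(P[...,2]<.11)
print("shoot in tool",m.sum(),np.median(L[m],0),"world",np.median(P[m],0))
```

```text
t 54.35 pos [ 0.6862 -0.0532  0.1663] q [ 0.706   0.7082 -0.001  -0.0009] F [-0.5  0.2  0. ] w 0.0509 g 0.0 j [-0.25  0.74  1.02 -0.    1.39 -0.25]
rows>=2 5 d [-0.001, 0.0, 0.107] w [-0.003, 0.0, 0.003]
top vase [0.5862 0.3251] r 0.0575 230
top vase [0.4378 0.3031] r 0.0576 417
t 54.4 pos [ 0.6863 -0.0528  0.1669] q [ 7.057e-01  7.085e-01 -8.000e-04 -5.000e-04] F [ 0.1 -0.2  0.2] w 0.0509 g 0.0 j [-0.25  0.74  1.02 -0.    1.39 -0.25]
top body 285 mean rel [-0.0027 -0.004   0.0423] z [0.0084 0.0617]
top shoot 44 mean rel [-0.0017 -0.0018  0.0946] z [0.0634 0.1109]
shoot in tool 398 [ 0.00443038 -0.00029585  0.07421167] world [ 0.68568778 -0.0487712   0.09205348]
```

Request:
arm_command(
  increments=[-0.001,0,0.03,0,0,0,0.15,-0.001,0,0.06,0,0,0,0.15,-0.001,0,0.085,0,0,0,0.15,-0.001,0,0.1,0,0,0,0.15,-0.001,0,0.109,0,0,0,0.15],
)

```text
t: 55.12
eef_pos: [0.686, -0.0555, 0.0574]
eef_rot: [0.706, 0.708, -0.001, -0.0]
ft_force: [0.2, -0.3, -0.1]
width: 0.0504
grasp_force: 0.0
```

Request:
arm_command(
  increments=[0,0,0,0,0,0,-0.3,0,0,0,0,0,0,-0.6,0,0,0,0,0,0,-0.9,0,0,0,0,0,0,-1,0,0,0,0,0,0,-1],
  squeeze=15,
)

```text
t: 55.75
eef_pos: [0.6859, -0.0562, 0.0577]
eef_rot: [0.706, 0.708, -0.001, -0.0]
ft_force: [0.5, -0.0, 1.6]
width: 0.0127
grasp_force: 15.0
```

Request:
arm_command(
  increments=[0,0,-0.02,0,0,0,-1,0,0,-0.06,0,0,0,-1,0,0,-0.1,0,0,0,-1,0,0,-0.14,0,0,0,-1,0,0,-0.165,0,0,0,-1],
)

```text
t: 56.38
eef_pos: [0.6864, -0.056, 0.2262]
eef_rot: [0.706, 0.708, -0.0, 0.001]
ft_force: [-0.1, 0.5, -0.5]
width: 0.0124
grasp_force: 15.0
```

Run:
```python
from h import *
s=st(); v=vases(); G=v[1]; h=np.array([np.cos(np.radians(148)),np.sin(np.radians(148))])
T=G+[.019,-.012]+.002*h; print(T)
e=plan([((.58,.11,.245),pose(112),5),((*T,.24),pose(148),5),((*T,.13),pose(148),5),((*T,.068),pose(148),5)])
```

```text
t 56.38 pos [ 0.6864 -0.056   0.2262] q [ 7.064e-01  7.078e-01 -3.000e-04  1.000e-03] F [-0.1  0.5 -0.5] w 0.0124 g 15.0 j [-0.25  0.7   0.93 -0.    1.51 -0.25]
top vase [0.5863 0.3252] r 0.0575 206
top vase [0.4378 0.303 ] r 0.0576 421
[0.45511796 0.29209757]
rows>=4 5 d [0.166, -0.107, -0.017] w [0.005, 0.004, -0.382]
rows>=4 5 d [0.216, -0.047, 0.005] w [-0.0, -0.0, -0.628]
rows>=2 5 d [-0.0, -0.0, 0.11] w [-0.0, -0.0, -0.0]
rows>=1 5 d [-0.0, -0.0, 0.062] w [-0.0, -0.0, -0.0]
```

Request:
arm_command(
  increments=[0.035,-0.022,-0.004,0,0,-0.08,-1,0.07,-0.045,-0.007,0,0,-0.16,-1,0.105,-0.068,-0.01,0,0,-0.24,-1,0.14,-0.09,-0.014,0,0,-0.32,-1,0.166,-0.107,-0.017,0,0,-0.382,-1],
)

```text
t: 57.05
eef_pos: [0.5778, 0.1111, 0.2401]
eef_rot: [0.558, 0.83, -0.001, -0.001]
ft_force: [0.4, -0.4, -0.5]
width: 0.0125
grasp_force: 15.0
```

Request:
arm_command(
  increments=[0.045,-0.01,0.001,0,0,-0.13,-1,0.09,-0.02,0.002,0,0,-0.26,-1,0.135,-0.03,0.003,0,0,-0.39,-1,0.18,-0.04,0.004,0,0,-0.52,-1,0.213,-0.047,0.005,0,0,-0.628,-1],
)

```text
t: 57.68
eef_pos: [0.4542, 0.291, 0.2351]
eef_rot: [0.274, 0.962, -0.001, -0.001]
ft_force: [0.0, 0.2, -0.3]
width: 0.0122
grasp_force: 15.0
```

Run:
```python
from h import *
s=st(); v=vases(); e=plan([((.458,.2902,.13),pose(148),5),((.458,.2902,.066),pose(148),5)])
bulb_in((.5862,.3251),"top")
```

```text
t 57.67 pos [0.4542 0.291  0.2351] q [ 2.736e-01  9.618e-01 -6.000e-04 -1.000e-03] F [ 0.   0.2 -0.3] w 0.0122 g 15.0 j [ 0.35  0.35  1.46  0.    1.34 -0.66]
top vase [0.5862 0.3252] r 0.0576 240
top vase [0.4383 0.3027] r 0.0571 138
rows>=2 5 d [-0.007, 0.0, 0.105] w [-0.001, -0.003, 0.011]
rows>=2 5 d [0.0, 0.0, 0.064] w [-0.0, 0.0, -0.0]
t 57.73 pos [0.4524 0.2934 0.235 ] q [ 2.705e-01  9.627e-01 -2.000e-04 -1.600e-03] F [-1.5  2.2 -0.5] w 0.0125 g 15.0 j [ 0.36  0.35  1.46  0.    1.34 -0.67]
top body 287 mean rel [-0.0027 -0.0042  0.0425] z [0.0077 0.0645]
top shoot 43 mean rel [-0.0017 -0.002   0.0957] z [0.0654 0.1119]
```

Request:
arm_command(
  increments=[0,0,0.04,0,0,0,-1,0,0,0.06,0,0,0,-1,0,0,0.06,0,0,0,-1,0,0,0.06,0,0,0,-1],
)

```text
t: 58.28
eef_pos: [0.4561, 0.2894, 0.1758]
eef_rot: [0.276, 0.961, -0.0, -0.0]
ft_force: [1.1, 0.6, -0.9]
width: 0.0126
grasp_force: 15.0
```

Run:
```python
from h import *
s=st(); v=vases(); e=plan([((.458,.2902,.12),pose(148),5),((.458,.2902,.066),pose(148),5)])
```

```text
t 58.27 pos [0.4561 0.2894 0.1758] q [ 2.763e-01  9.611e-01 -3.000e-04 -4.000e-04] F [ 1.1  0.6 -0.9] w 0.0126 g 15.0 j [ 0.35  0.4   1.54 -0.    1.2  -0.66]
top vase [0.5868 0.3251] r 0.0576 373
top vase [0.4387 0.3024] r 0.0568 102
rows>=1 5 d [-0.001, 0.002, 0.056] w [-0.001, -0.0, -0.001]
rows>=1 5 d [-0.0, -0.0, 0.054] w [0.0, -0.0, -0.0]
```

Request:
arm_command(
  increments=[-0.001,0.002,0.02,0,0,0,-1,-0.001,0.002,0.04,0,0,0,-1,-0.001,0.002,0.056,0,0,0,-1,-0.001,0.002,0.062,0,0,0,-1,-0.001,0.002,0.066,0,0,0,-1],
)

```text
t: 58.95
eef_pos: [0.4574, 0.2908, 0.1089]
eef_rot: [0.276, 0.961, -0.001, -0.001]
ft_force: [0.7, 0.1, 0.4]
width: 0.0124
grasp_force: 15.0
```

Request:
arm_command(
  increments=[0,0,0.005,0,0,0,-1,0,0,0.012,0,0,0,-1,0,0,0.018,0,0,0,-1,0,0,0.024,0,0,0,-1,0,0,0.03,0,0,0,-1],
)

```text
t: 59.58
eef_pos: [0.4571, 0.2907, 0.0782]
eef_rot: [0.276, 0.961, -0.001, -0.001]
ft_force: [-0.2, 0.4, -0.5]
width: 0.0121
grasp_force: 15.0
```

Request:
arm_command(
  increments=[0,0,0.004,0,0,0,-1,0,0,0.008,0,0,0,-1,0,0,0.012,0,0,0,-1,0,0,0.014,0,0,0,-1],
)

```text
t: 60.08
eef_pos: [0.457, 0.2907, 0.0644]
eef_rot: [0.276, 0.961, -0.001, -0.001]
ft_force: [0.0, -0.1, -0.7]
width: 0.0123
grasp_force: 15.0
```

Run:
```python
from h import *
s=st(); v=vases()
im,d,p=shot("wrist","w18"); P=cloud(p,d); hsv=cv2.cvtColor(im,cv2.COLOR_BGR2HSV); G=(.4379,.303)
m=(np.hypot(P[...,0]-G[0],P[...,1]-G[1])<.05)&(P[...,2]<.045)&(P[...,2]>.027)
n_,lab,stt,cen=cv2.connectedComponentsWithStats(m.astype(np.uint8))
for i in range(1,n_):
    if stt[i,4]>40: print(cen[i].round(),stt[i,4],(np.median(P[lab==i],0)-[*G,0]).round(4))
```

```text
t 60.08 pos [0.457  0.2907 0.0644] q [ 2.758e-01  9.612e-01 -8.000e-04 -1.200e-03] F [ 0.  -0.1 -0.7] w 0.0123 g 15.0 j [ 0.35  0.55  1.64  0.    0.95 -0.66]
top vase [0.5872 0.3253] r 0.0576 407
top vase [0.439 0.304] r 0.0582 41
[328. 131.] 823 [-0.0326  0.0267  0.0299]
[267. 165.] 789 [-0.0352 -0.0139  0.0297]
[382. 177.] 755 [0.0075 0.0404 0.03  ]
[340. 179.] 788 [-0.0047  0.0182  0.0298]
[317. 212.] 1698 [0.0009 0.     0.0386]
[264. 212.] 677 [-0.0109 -0.033   0.0298]
[259. 247.] 434 [ 0.0077 -0.0485  0.0324]
```

Request:
arm_command(
  increments=[0.0015,0,0,0,0,0,-1,0.003,0.0005,0,0,0,0,-1,0.0045,0.001,0,0,0,0,-1,0.0065,0.001,0,0,0,0,-1,0.0065,0.001,0,0,0,0,-1],
)

```text
t: 60.8
eef_pos: [0.4519, 0.2951, 0.0647]
eef_rot: [0.276, 0.961, -0.001, -0.001]
ft_force: [-0.5, -0.3, 0.5]
width: 0.0123
grasp_force: 15.0
```

Request:
arm_command(
  increments=[0,0,0.0005,0,0,0,-1,0,0,0.001,0,0,0,-1,0,0,0.001,0,0,0,-1],
)

```text
t: 61.18
eef_pos: [0.4521, 0.295, 0.0637]
eef_rot: [0.276, 0.961, -0.001, -0.001]
ft_force: [0.2, 0.3, 0.6]
width: 0.0123
grasp_force: 15.0
```

Run:
```python
from h import *
s=st()
im,d,p=shot("wrist","w19"); P=cloud(p,d); G=(.4379,.303)
m=(np.hypot(P[...,0]-G[0],P[...,1]-G[1])<.05)&(P[...,2]<.045)&(P[...,2]>.027)
n_,lab,stt,cen=cv2.connectedComponentsWithStats(m.astype(np.uint8))
for i in range(1,n_):
    if stt[i,4]>40: print(cen[i].round(),stt[i,4],(np.median(P[lab==i],0)-[*G,0]).round(4))
```

```text
t 61.17 pos [0.4521 0.295  0.0637] q [ 2.759e-01  9.612e-01 -7.000e-04 -1.100e-03] F [0.2 0.3 0.6] w 0.0123 g 15.0 j [ 0.36  0.55  1.65  0.    0.95 -0.65]
[325. 142.] 795 [-0.0327  0.0268  0.03  ]
[266. 175.] 760 [-0.0351 -0.014   0.0297]
[340. 179.] 786 [-0.0094  0.0229  0.0298]
[379. 187.] 737 [0.0075 0.0405 0.0298]
[317. 213.] 1770 [-0.0036  0.0041  0.0386]
[263. 222.] 660 [-0.0112 -0.0328  0.0298]
[258. 257.] 341 [ 0.0077 -0.0487  0.0323]
```

Request:
arm_command(
  increments=[0,0,0.0003,0,0,0,-0.8,0,0,0.0003,0,0,0,-0.65,0,0,0.0003,0,0,0,-0.5,0,0,0.0003,0,0,0,-0.35,0,0,0.0003,0,0,0,-0.35],
)

```text
t: 61.85
eef_pos: [0.452, 0.295, 0.0633]
eef_rot: [0.276, 0.961, -0.001, -0.001]
ft_force: [-0.1, 0.2, -0.3]
width: 0.0289
grasp_force: 0.0
```

Request:
arm_command(
  increments=[0,0,-0.01,0,0,0,-0.35,0,0,-0.03,0,0,0,-0.35,0,0,-0.06,0,0,0,-0.35,0,0,-0.1,0,0,0,-0.35,0,0,-0.15,0,0,0,-0.35],
)

```text
t: 62.48
eef_pos: [0.452, 0.295, 0.2149]
eef_rot: [0.276, 0.961, -0.001, -0.001]
ft_force: [0.2, 0.0, -0.3]
width: 0.0288
grasp_force: 0.0
```

Run:
```python
from h import *
plan([((.36,.05,.3),pose(110),5),((.30,-.15,.3),pose(70),5)])
```

```text
rows>=5 5 d [-0.052, -0.257, -0.084] w [-0.003, -0.001, 0.663]
rows>=4 5 d [-0.167, -0.125, -0.0] w [-0.0, 0.0, 0.698]
```

Request:
arm_command(
  increments=[-0.052,-0.257,-0.084,0,0,0.663,-0.35,-0.052,-0.257,-0.084,0,0,0.663,-0.35,-0.052,-0.257,-0.084,0,0,0.663,-0.35,-0.052,-0.257,-0.084,0,0,0.663,-0.35,-0.052,-0.257,-0.084,0,0,0.663,-0.35],
)

```text
t: 63.1
eef_pos: [0.3596, 0.0479, 0.2995]
eef_rot: [0.575, 0.818, -0.001, 0.001]
ft_force: [0.8, -0.1, 0.9]
width: 0.0287
grasp_force: 0.0
```

Request:
arm_command(
  increments=[-0.167,-0.125,0,0,0,0.698,-0.35,-0.167,-0.125,0,0,0,0.698,-0.35,-0.167,-0.125,0,0,0,0.698,-0.35,-0.167,-0.125,0,0,0,0.698,-0.35,-0.167,-0.125,0,0,0,0.698,-0.35],
)

```text
t: 63.72
eef_pos: [0.2996, -0.1507, 0.2985]
eef_rot: [0.82, 0.573, -0.001, -0.0]
ft_force: [0.2, 0.0, -0.4]
width: 0.0284
grasp_force: 0.0
```

Run:
```python
from h import *
st(); v=vases(); bulb_in(v[0],"top"); bulb_in(v[1],"top"); bulb_in(v[1],"scene"); inbin()
a,_,_=shot("top"); b,_,_=shot("scene")
cv2.imwrite("pics/fin.png",np.vstack([cv2.resize(a[110:340,110:510],(640,368)),np.hstack([cv2.resize(b[170:340,390:550],(320,230)),cv2.resize(b[90:190,190:330],(320,230))])]))
```

```text
t 63.73 pos [ 0.2996 -0.1507  0.2985] q [ 8.198e-01  5.726e-01 -1.300e-03 -1.000e-04] F [ 0.2  0.  -0.4] w 0.0284 g 0.0 j [-0.82 -0.17  1.86 -0.    1.45 -0.47]
top vase [0.5862 0.3252] r 0.0576 218
top vase [0.4379 0.303 ] r 0.0576 414
t 63.77 pos [ 0.3    -0.1498  0.2985] q [ 8.188e-01  5.740e-01 -1.200e-03 -2.000e-04] F [-0.2  0.4 -0.1] w 0.0286 g 0.0 j [-0.82 -0.17  1.87 -0.    1.45 -0.47]
top body 283 mean rel [-0.0025 -0.0043  0.0424] z [0.0075 0.0612]
top shoot 43 mean rel [-0.0016 -0.0021  0.0958] z [0.0652 0.1107]
t 63.83 pos [ 0.3002 -0.1493  0.2984] q [ 8.184e-01  5.747e-01 -1.200e-03 -2.000e-04] F [ 0.5 -0.2 -0.3] w 0.0287 g 0.0 j [-0.81 -0.17  1.87 -0.    1.45 -0.47]
top body 235 mean rel [ 0.0129 -0.0144  0.0459] z [0.0294 0.0647]
top shoot 41 mean rel [ 0.0133 -0.0126  0.0959] z [0.0649 0.111 ]
t 63.88 pos [ 0.3003 -0.1491  0.2984] q [ 8.182e-01  5.750e-01 -1.200e-03 -2.000e-04] F [ 0.3 -0.6 -0.9] w 0.0285 g 0.0 j [-0.81 -0.17  1.87 -0.    1.45 -0.47]
scene body 17 mean rel [0.0062 0.001  0.049 ] z [0.042  0.0547]
scene shoot 89 mean rel [ 0.0163 -0.0055  0.0869] z [0.0621 0.1089]
```

View pics/fin.png

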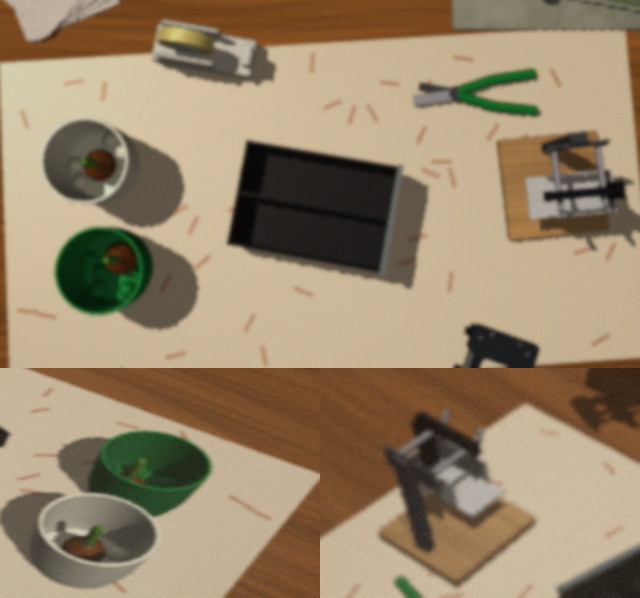

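```bash
python3 -c "
from cell import job
print(job.job_done())"
```

```text
the job is handed in; nothing more can be done
None
```

The job is handed in at about 64 s, with one part short of the wording: the bulbs stand shoot up on the vase floors among the marbles, not on top of them, because the marbles had rolled out to the sides. All 4 white and 5 green marbles are in their own vases, the scoop is back on both prongs, the vases are upright (the green one was knocked aside mid-run and had stayed upright), and the tape dispenser and secateurs were not touched.

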